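# Stack the fixings tubs and tins on their trays

## Robot

A 6-joint arm with a two-finger parallel gripper is mounted at the origin on the work surface. World frame = base frame: x ahead of the robot, y to its left, z up, the work surface at z = 0. Lengths are in m, angles in rad, forces in N, time in s.
With the tool pointing down it reaches from about 0.375 to 0.975 m from the base axis. Payload 3.8 kg.
Tool frame: the origin (TCP) lies at the very end of the fingers, on their centre line; the grasp point (between the pads) lies 19 mm behind it; z points along the fingers, y is the direction in which the jaws open and shut (so a half turn about z gives the same grasp; the last joint's range is limited). The gripper opens to 85 mm and grips with 20 to 120 N. Pads are 22 mm wide; open, the fingers measure 114 mm over their backs; the gripper's body (76 mm by 85 mm) begins 54 mm behind the grasp point. The pads swing forward as they close: fully open they stand 13 mm farther back than shut.
Start: joints at [1.068, 0.264, 1.604, -0, 1.274, -0.037], TCP at [0.303, 0.603, 0.206] pointing down, gripper open.
Joint ranges: [-2.63, 2.63], [-0.94, 2.18], [0.31, 2.57], [-1.31, 4.45], [0, 2.66], [-2.55, 2.55]. Speed limits (rad/s): [2.57, 2.57, 3.14, 3.14, 3.14, 3.14].

## Interface

Orientations are given as a rotation vector (axis times angle).
In Python, from workcell import status, read_camera, camera_info, order gives the robot as it stands.
- The arm moves only by the tool move_arm, never from a script. Its argument "deltas" is a list of rows, each a list of 3 entries, a list of its own where there are three numbers: the turn, a rotation vector about the world's x, y, z as a fraction of full scale, then the shift along the world's x, y, z as a fraction of full scale, then the closure, from -1 (fully open) to 1 (shut), so that 0 is half open. A call has 1 to 20 rows; each row is the pose to reach, as a shift and turn from the pose commanded when the call began; what a row does not reach only later rows make up. Full scale, the value 1, is 0.1 m for a shift and pi/2 rad for a turn. A row lasts 1/8 s, in which the tool goes at most 62.5 mm and 10.7 degrees, less where a joint would pass 70% of its speed; a pose out of reach is approached as far as the arm can. A call with a number of a shift or a turn outside -1 to 1 is refused whole. A call with a gripper value outside its range is refused whole. The fingers move at their own pace and stop on an object; "grip_force" is the grip in N (left out, the last holds). Time passes only in rows, so rows that repeat a pose let the fingers close. It gives the time, the measured TCP pose, the force and the opening at its end, in the units of the state.
- status.read_state(): the state, without advancing time (a new reading comes with each control period).
- read_camera(name): name is "side" or "top" or "wrist"; returns (picture, depth): 480x640x3 uint8, red, green, blue; 480x640 float32, m along the optical axis (not along the pixel's ray), 0 where there is no reading.
- camera_info(name): a dict with "K" (3x3 intrinsics, pixels), "R" (3x3) and "t" (3): a world point X has camera coordinates R X + t. Camera axes: x right, y down, z forward; pixel columns grow to the right and rows downward; lengths in m; the calibration is good to about 2 mm. A picture is of the moment at which its call begins: read the wrist's pose just before it. camera_info takes no time and is no camera call; for the wrist camera it gives the pose at the moment of the call.
- order.finish_job(): hands the job in, once; it reports no verdict.
The state is a dict: "time": time; "q": joint angles; "joint_vel": joint speeds; "joint_torque": joint torques, N m; "tool_pos": TCP position; "tcp_rot": TCP orientation; "wrist_force": force on the tool from outside, world axes, zero at the start; "torque": the same for the moment, N m; "width": opening from 0.0 (shut) to 1.0 (fully open).
Only numpy, scipy, OpenCV 4.12 (cv2) and the standard library are available. Lean on these libraries where they do the work, as an engineer would, in place of code of your own. Each camera call takes 0.05 s, during which the arm holds its last target. There are 200 camera calls.

## Task

Clear the shed bench by stacking the fixings for the shelf: the three rectangular tubs go in the wooden tray, largest at the bottom, then the medium one, the smallest on top, and the two round tins go in the round metal tray, the large one below the small one. Centre each piece on the one (or the tray) below it and line the tubs up lengthwise with the wooden tray. Keep tubs and tins upright all the while so that their contents stay put, and leave the jar, the tape ring and the wrench where they are.

Things in the scene. Friction and masses are not known exactly. Their poses are not given: they have to be found in the camera images.
- tub_large: the largest of three closed rectangular white plastic tubs with flat grey lids with a white panel: 120 long (its x axis) x 60 wide (its y axis) x 44 mm high, straight sides; origin at the centre of its underside, z up; loose, 0.1 to 0.5 kg
- tub_medium: the middle one of three closed rectangular white plastic tubs with flat grey lids with a white panel: 95 long (its x axis) x 48 wide (its y axis) x 36 mm high, straight sides; origin at the centre of its underside, z up; loose, 0.1 to 0.5 kg
- tub_small: the smallest of three closed rectangular white plastic tubs with flat grey lids with a white panel: 70 long (its x axis) x 36 wide (its y axis) x 30 mm high, straight sides; origin at the centre of its underside, z up; loose, 0.1 to 0.5 kg
- tin_large: the larger of two round metal tins with flat lids: diameter 62, height 44 mm, straight sides; origin at the centre of its underside, z up; loose, 0.08 to 0.4 kg
- tin_small: the smaller of two round metal tins with flat lids: diameter 42, height 34 mm, straight sides; origin at the centre of its underside, z up; loose, 0.08 to 0.4 kg
- wood_tray: shallow rectangular wooden tray, fixed to the bench, 160 (its x axis) x 100 (its y axis) mm outside; the inner floor is 148 x 88 mm and lies 5 mm above the bench, the walls are 6 mm thick and their tops 10 mm above the bench; origin at the centre of its underside, z up
- round_tray: shallow round dark steel tray, fixed to the bench, 104 mm across the rim; the inner floor lies 4 mm above the bench, the rim 9 mm above it; origin at the centre of its underside, z up
- jar: bystander: small amber glass jar with black cap, diameter 32, height 50 mm, loose; origin at the centre of its underside
- tape: bystander: black ring of tape lying flat, outer diameter 44, height 18 mm, loose; origin at the centre of its underside
- wrench: bystander: steel wrench 170 mm long, lying flat across the bench on the far side, loose; origin near its middle on its underside, its x axis along its length

How it is judged:
By the outcome, as a careful person would: the job done as asked, in the order asked, and still so for the second after the job is handed in, with the robot touching nothing.
It also fails if it takes over 141 s, if anything falls off the work surface, if the arm or the gripper's body presses on something with over 40 N, if the wrist force passes 120 N, or if a joint passes its speed limit or range.

## Working session

There is one attempt and no reset: what is moved stays moved. The work goes in short steps, Python scripts to look and compute and a tool call to move; the robot and the scene stay as the last step left them, time stands still between calls to the robot, and variables do not carry over. Pictures are saved under pics/ and viewed, about 12 in all and at most 16, crops included, and the job is handed in when it is done.

Besides the shell and the picture viewer there is one more tool, called after "Call:" by a JSON object that holds its "op" and its "data", one argument or row to a line. move_arm: Moves the arm, as the interface text tells. Its arguments: {"type":"object","properties":{"deltas":{"type":"array","items":{"type":"array"}},"grip_force":{"type":"number"}},"required":["deltas"]}

```bash
mkdir -p pics; ls
python3 - <<'E'
from workcell import status, read_camera, camera_info
import cv2,numpy as np
s=status.read_state();print({k:np.round(v,4) for k,v in s.items()})
for n in ("top","side"):
    im,d=read_camera(n);np.savez(f"pics/{n}0.npz",im=im,d=d)
    cv2.imwrite(f"pics/{n}0.png",im[:,:,::-1]);i=camera_info(n);print(n,np.round(i["K"],1).tolist(),np.round(i["R"],3).tolist(),np.round(i["t"],3),(d>0).mean())
E
```

```text
pics
{'time': np.float64(0.0), 'q': array([ 1.0681,  0.2647,  1.6054, -0.    ,  1.2737, -0.0369]), 'joint_vel': array([-0.0004, -0.0003,  0.0001,  0.0003, -0.0012,  0.0004]), 'joint_torque': array([-2.00000e-04, -5.15111e+01, -3.67316e+01,  0.00000e+00,
        1.31000e-02, -0.00000e+00]), 'tool_pos': array([0.3028, 0.6024, 0.2049]), 'tcp_rot': array([-0.725 , -3.0562,  0.0034]), 'wrist_force': array([ 0.1552, -1.5836, -0.3238]), 'torque': array([ 0.0349,  0.0393, -0.0175]), 'width': np.float64(0.9987)}
top [[522.8, 0.0, 319.6], [0.0, 522.8, 240.5], [0.0, 0.0, 1.0]] [[0.049, -0.999, 0.004], [-0.974, -0.048, -0.223], [0.223, 0.007, -0.975]] [-0.015  0.592  0.837] 0.996142578125
side [[523.1, 0.0, 320.8], [0.0, 523.1, 237.9], [0.0, 0.0, 1.0]] [[-0.972, -0.233, 0.007], [-0.169, 0.682, -0.712], [0.161, -0.693, -0.703]] [0.599 0.125 0.847] 0.99580078125
```

View pics/top0.png

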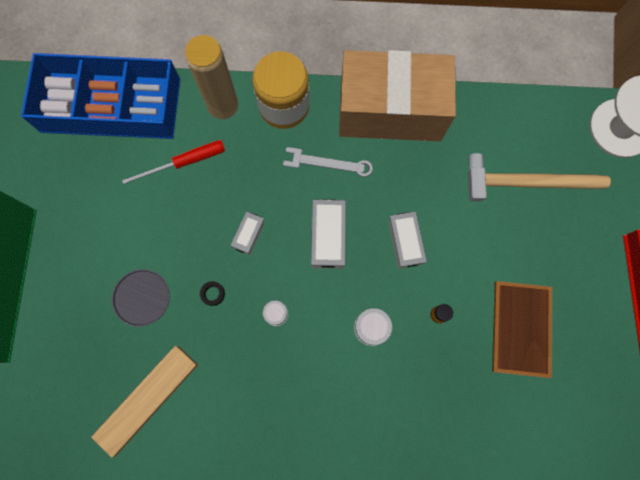

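View pics/side0.png

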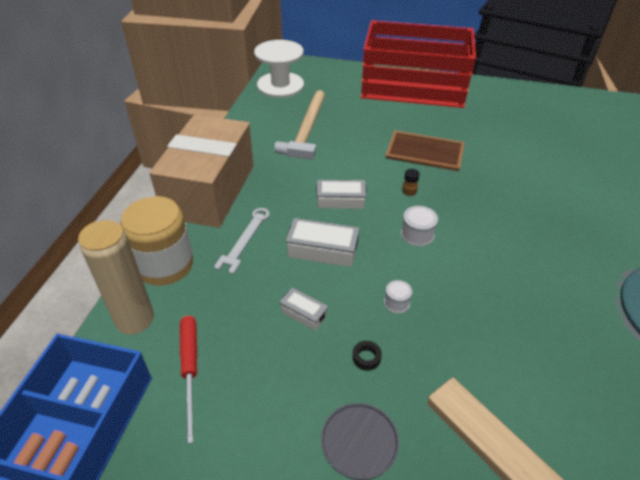

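Top view: tubs at (247,232) small, (328,233) large and (408,239) medium; tins at (374,327) and (275,313). The wooden tray is at (523,329) and the round tray at (141,298). The side view agrees. Next I measure using depth and the known heights.

```bash
cat > h.py <<'E'
import cv2,numpy as np
from workcell import status, read_camera, camera_info
def plane(ci,px,z):
    px=np.asarray(px,float).reshape(-1,2);K,R,t=map(np.array,(ci["K"],ci["R"],ci["t"]))
    r=(np.c_[px,np.ones(len(px))]@np.linalg.inv(K).T)@R; c=-R.T@t
    return c+r*((z-c[2])/r[:,2])[:,None]
def world(ci,d):
    K,R,t=map(np.array,(ci["K"],ci["R"],ci["t"]));v,u=np.indices(d.shape)
    X=np.stack([(u-K[0,2])/K[0,0]*d,(v-K[1,2])/K[1,1]*d,d],-1)
    return (X-t)@R
def project(ci,X):
    K,R,t=map(np.array,(ci["K"],ci["R"],ci["t"]));c=(R@np.asarray(X,float)+t);p=K@c;return p[:2]/p[2]
def rect(xy):
    (c,s,a)=cv2.minAreaRect((np.asarray(xy)[:,:2]*1000).astype(np.float32))
    if s[0]<s[1]: a+=90;s=s[::-1]
    a=(a+90)%180-90
    return np.round(c,1),np.round(s,1),round(a,1)   # long axis angle, deg, world
def toppix(ci,d,seed,z,h,dz=.005):
    """blob of pixels at height h round world seed -> contour pixels"""
    W=world(ci,d);m=(abs(W[...,2]-h)<dz)&(d>0)
    n,l,st,ce=cv2.connectedComponentsWithStats(m.astype(np.uint8))
    u,v=np.round(seed).astype(int);k=l[v,u]
    c,_=cv2.findContours((l==k).astype(np.uint8),cv2.RETR_EXTERNAL,cv2.CHAIN_APPROX_NONE)
    return max(c,key=len).reshape(-1,2) if k else None
E
python3 - <<'E'
from h import *
seeds={"top":dict(L=(328,233),M=(408,239),S=(247,232),TL=(374,327),TS=(275,313),jar=(444,312)),
"side":dict(L=(323,236),M=(342,188),S=(304,304),TL=(420,217),TS=(399,290),jar=(411,174))}
H=dict(L=.044,M=.036,S=.030,TL=.044,TS=.034,jar=.05)
for n in seeds:
    f=np.load(f"pics/{n}0.npz");im,d=f["im"],f["d"];ci=camera_info(n);W=world(ci,d)
    print(n,"bench z",np.round(np.median(W[330:400,250:450,2]) if n=="top" else np.median(W[300:400,500:600,2]),4))
    for k,s in seeds[n].items():
        z=W[s[1]-2:s[1]+3,s[0]-2:s[0]+3,2].mean();c=toppix(ci,d,s,0,H[k])
        if c is None: print(k,z);continue
        p=plane(ci,c,H[k]); print(k,round(z,4),rect(p),np.round(cv2.minEnclosingCircle((p[:,:2]*1000).astype(np.float32))[0],1))
    hsv=cv2.cvtColor(im,cv2.COLOR_RGB2HSV)
    # wooden tray: not green around seed ; round tray: dark unsaturated
    for k,s,z in (("wood",(523,329) if n=="top" else (425,150),.010),("round",(141,298) if n=="top" else (360,440),.009)):
        m=~((hsv[...,0]>60)&(hsv[...,0]<95)&(hsv[...,1]>70));m=cv2.morphologyEx(m.astype(np.uint8),cv2.MORPH_OPEN,np.ones((3,3)))
        _,l=cv2.connectedComponents(m);c,_=cv2.findContours((l==l[s[1],s[0]]).astype(np.uint8),cv2.RETR_EXTERNAL,cv2.CHAIN_APPROX_NONE)
        c=max(c,key=len).reshape(-1,2);p=plane(ci,c,z);print(k,l[s[1],s[0]],rect(p),np.round(cv2.fitEllipse((p[:,:2]*1000).astype(np.float32)),1) if 0 else cv2.fitEllipse((p[:,:2]*1000).astype(np.float32)))
E
```

```text
top bench z 0.002
L 0.04638400183398488
M 0.0386 (array([ 610.5, -142.9]), array([98.3, 48.7]), 12.5) [ 610.6 -143.2]
S 0.0324 (array([609.9, 146.5]), array([73.2, 36.8]), -19.7) [610.1 146.8]
TL 0.0466 (array([452.4, -85.3]), array([61., 60.]), 1.9) [452.2 -85. ]
TS 0.0371 (array([467.7,  86.3]), array([40.1, 39.8]), -87.2) [467.8  86.5]
jar 0.0519 (array([ 481.4, -204.6]), array([29.8, 28.2]), -43.7) [ 481.3 -203.8]
wood 10 (array([ 463.7, -353.1]), array([163.5, 105.2]), -2.9) ((463.27349853515625, -353.5877685546875), (119.46587371826172, 195.63722229003906), 86.49886322021484)
round 9 (array([485.3, 330.5]), array([103.2, 102.1]), 7.8) ((485.370361328125, 331.0906982421875), (102.19324493408203, 102.39411926269531), 163.99107360839844)
side bench z -0.0004
L 0.0434 (array([612.8,   4.3]), array([122.2,  63.9]), 2.1) [613.3   3.9]
M 0.0359 (array([ 610.2, -137.7]), array([95.7, 52.6]), 11.8) [ 609.4 -137.9]
S 0.0302 (array([608.9, 150.6]), array([73.4, 38.6]), -19.7) [609.6 150.3]
TL 0.0951 (array([451.6, -79.6]), array([64.1, 61.5]), -76.0) [451.  -80.5]
TS 0.0595 (array([467.1,  90.1]), array([44.1, 39.9]), -81.6) [467.7  90.2]
jar 0.0493 (array([ 481.2, -200.9]), array([30.8, 30.2]), -67.8) [ 483.  -199.3]
wood 3 (array([ 463.1, -346.3]), array([166.6, 122.9]), -3.5) ((462.3138732910156, -346.6566162109375), (132.32943725585938, 204.660888671875), 85.63153839111328)
round 17 (array([484. , 332.4]), array([104.1, 103.6]), 13.7) ((484.0216369628906, 332.6492004394531), (103.20155334472656, 103.92399597167969), 8.353700637817383)
```

Call:
{"op": "move_arm", "data": {
  "deltas": [
    [[0, 0, 0.1], [0.2, -0.33, 0], -1],
    [[0, 0, 0.2], [0.35, -0.67, 0], -1],
    [[0, 0, 0.3], [0.5, -1, 0], -1]
  ]
}}

```text
time: 0.48
tool_pos: [0.3532, 0.5017, 0.2054]
tcp_rot: [0.017, -3.141, 0.002]
wrist_force: [0.3, 0.5, 0.1]
width: 0.997
```

Call:
{"op": "move_arm", "data": {
  "deltas": [
    [[0, 0, 0], [0.25, -0.5, 0], -1],
    [[0, 0, 0], [0.5, -1, 0], -1]
  ]
}}

```text
time: 0.72
tool_pos: [0.4033, 0.4015, 0.2056]
tcp_rot: [0.01, -3.141, 0.001]
wrist_force: [0.1, 0.4, 0.2]
width: 1.004
```

Call:
{"op": "move_arm", "data": {
  "deltas": [
    [[0, 0, 0], [0.25, -0.5, 0], -1],
    [[0, 0, 0], [0.5, -1, 0], -1]
  ]
}}

```text
time: 0.98
tool_pos: [0.4534, 0.3013, 0.2058]
tcp_rot: [0.009, -3.141, 0.0]
wrist_force: [1.2, 0.5, 0.2]
width: 1.0
```

Call:
{"op": "move_arm", "data": {
  "deltas": [
    [[0, 0, 0], [0.25, -0.5, 0], -1],
    [[0, 0, 0], [0.5, -1, 0], -1]
  ]
}}

```text
time: 1.23
tool_pos: [0.5034, 0.2013, 0.2058]
tcp_rot: [0.009, -3.141, 0.0]
wrist_force: [0.8, -0.3, 0.1]
width: 0.998
```

Call:
{"op": "move_arm", "data": {
  "deltas": [
    [[0, 0, 0], [0.25, -0.5, 0], -1],
    [[0, 0, 0], [0.5, -1, 0], -1]
  ]
}}

```text
time: 1.48
tool_pos: [0.5534, 0.1013, 0.2058]
tcp_rot: [0.008, -3.141, -0.0]
wrist_force: [0.1, 0.7, 0.3]
width: 1.001
```

Call:
{"op": "move_arm", "data": {
  "deltas": [
    [[0, 0, 0], [0.25, -0.5, 0], -1],
    [[0, 0, 0], [0.5, -1, 0], -1],
    [[0, 0, 0], [0.5, -1, 0], -1],
    [[0, 0, 0], [0.5, -1, 0], -1]
  ]
}}

```text
time: 1.98
tool_pos: [0.6025, 0.0032, 0.2055]
tcp_rot: [0.007, -3.14, -0.001]
wrist_force: [-0.2, 0.5, 0.5]
width: 0.999
```

```bash
cat >> h.py <<'E'
from scipy.spatial.transform import Rotation as Ro
def pose():
    s=status.read_state();R=Ro.from_rotvec(s["tcp_rot"]).as_matrix()
    print("t",round(float(s["time"]),2),"pos",np.round(np.array(s["tool_pos"])*1000,1),"yaw(tool y)",np.round(np.degrees(np.arctan2(R[1,1],R[0,1])),2),"zax",np.round(R[:,2],4),"w",round(float(s["width"]),3),"F",np.round(s["wrist_force"],1),"q",np.round(s["q"],2))
    return s,R
def snap(n,name):
    ci=camera_info(n);im,d=read_camera(n);np.savez(f"pics/{name}.npz",im=im,d=d,**{k:ci[k] for k in "KRt"})
    cv2.imwrite(f"pics/{name}.png",im[:,:,::-1]);return ci,im,d
E
python3 - <<'E'
from h import *
pose();ci,im,d=snap("wrist","w1");R=np.array(ci["R"]);print(np.round(ci["K"],1).tolist(),np.round(R,3).tolist(),"cam",-R.T@ci["t"])
print("proj of L",project(ci,(.613,.002,.044)))
E
```

```text
t 1.98 pos [602.5   3.2 205.5] yaw(tool y) 90.26 zax [-1.6e-03  6.0e-04 -1.0e+00] w 0.999 F [-0.2  0.5  0.5] q [-0.04  0.13  1.76  0.    1.25 -1.61]
[[421.2, 0.0, 319.0], [0.0, 421.2, 245.2], [0.0, 0.0, 1.0]] [[-0.003, 1.0, 0.001], [0.963, 0.003, 0.268], [0.268, 0.002, -0.963]] cam [0.53575326 0.00299087 0.37342115]
proj of L [317.03685342 227.77981668]
```

View pics/w1.png

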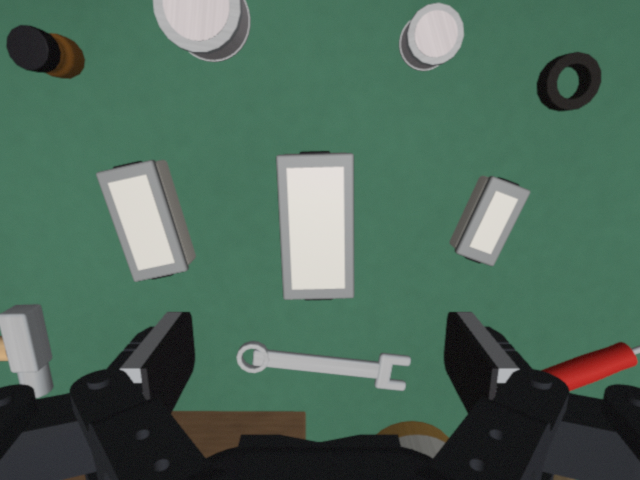

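Wrist view: the large tub lid spans about (277–354, 153–300), medium is near (145,220), small near (490,220), and the fingers sit at the bottom, centred on column 319. I'll measure all the lids here.

```bash
cat >> h.py <<'E'
H=dict(L=.044,M=.036,S=.030,TL=.044,TS=.034,jar=.05)
def load(name):
    f=np.load(f"pics/{name}.npz");return {k:f[k] for k in "KRt"},f["im"],f["d"]
def find(ci,d,k,seed,base=0):
    h=H[k]+base; W=world(ci,d);u,v=np.round(seed if len(seed)==2 else project(ci,seed)).astype(int)
    zs=np.median(W[v-3:v+4,u-3:u+4,2]); c=toppix(ci,d,(u,v),0,zs,.004)
    p=plane(ci,c,h);ring=cv2.minEnclosingCircle((p[:,:2]*1000).astype(np.float32))
    print(k,"z",round(float(zs),4),"rect",*rect(p),"circ",np.round(ring[0],1),round(ring[1],1));return p
E
python3 - <<'E'
from h import *
ci,im,d=load("w1")
for k,s in dict(L=(317,228),M=(145,220),S=(492,220)).items(): find(ci,d,k,s)
find(ci,d,"TS",(434,33))
E
```

```text
L z 0.0444 rect [614.4   1. ] [122.1  59.7] 1.6 circ [6.145e+02 5.000e-01] 65.9
M z 0.0366 rect [ 611.1 -140.9] [97.2 48.9] 12.4 circ [ 611.3 -141.2] 52.1
S z 0.031 rect [611.1 146.5] [72.4 37. ] -19.9 circ [611.5 147. ] 38.3
TS z 0.035 rect [469.5  87.7] [41.3 41. ] -59.6 circ [469.8  87.9] 21.2
```

Call:
{"op": "move_arm", "data": {
  "deltas": [
    [[0, 0, 0.015], [0.06, -0.01, -0.5], -1],
    [[0, 0, 0.015], [0.11, -0.02, -1], -1]
  ],
  "grip_force": 40
}}

```text
time: 2.28
tool_pos: [0.6147, 0.0029, 0.1064]
tcp_rot: [-0.049, 3.138, 0.0]
wrist_force: [0.5, 0.3, -0.7]
width: 1.002
```

Call:
{"op": "move_arm", "data": {
  "deltas": [
    [[0, 0, 0], [0, 0, -0.3], -1],
    [[0, 0, 0], [0, 0, -0.6], -1],
    [[0, 0, 0], [0, 0, -0.85], -1],
    [[0, 0, 0], [0, 0, -0.96], -1],
    [[0, 0, 0], [0, 0, -0.96], -1],
    [[0, 0, 0], [0, 0, -0.96], 1],
    [[0, 0, 0], [0, 0, -0.96], 1],
    [[0, 0, 0], [0, 0, -0.96], 1],
    [[0, 0, 0], [0, 0, -0.96], 1],
    [[0, 0, 0], [0, 0, -0.96], 1],
    [[0, 0, 0], [0, 0, -0.96], 1]
  ]
}}

```text
time: 3.65
tool_pos: [0.6156, 0.0011, 0.0124]
tcp_rot: [-0.045, 3.138, 0.0]
wrist_force: [-1.7, 1.1, 5.9]
width: 0.674
```

Run:
```python
from h import *
pose()
```

```text
t 3.65 pos [615.6   1.1  12.4] yaw(tool y) 91.65 zax [ 2.9e-03  1.0e-04 -1.0e+00] w 0.674 F [-1.7  1.1  5.9] q [-0.04  0.34  1.9   0.    0.9  -1.64]
```

Call:
{"op": "move_arm", "data": {
  "deltas": [
    [[0, 0, 0], [0, 0, 0.15], 1],
    [[0, 0, 0], [0, 0, 0.4], 1],
    [[0, 0, 0], [0, 0, 0.65], 1],
    [[0, 0, 0], [0, 0, 0.85], 1],
    [[0, 0, 0], [0, 0, 1], 1],
    [[0, 0, 0], [0, 0, 1], 1]
  ]
}}

```text
time: 4.4
tool_pos: [0.6153, 0.001, 0.1118]
tcp_rot: [-0.046, 3.138, -0.0]
wrist_force: [0.6, 0.2, -3.7]
width: 0.671
```

Call:
{"op": "move_arm", "data": {
  "deltas": [
    [[0, 0, 0], [-0.05, -0.12, 0.2], 1],
    [[0, 0, 0], [-0.14, -0.34, 0.4], 1],
    [[0, 0, 0], [-0.24, -0.56, 0.6], 1],
    [[0, 0, 0], [-0.34, -0.78, 0.8], 1],
    [[0, 0, 0], [-0.43, -1, 1], 1]
  ]
}}

```text
time: 5.03
tool_pos: [0.5701, -0.1012, 0.212]
tcp_rot: [-0.044, 3.141, -0.001]
wrist_force: [0.3, 0.1, -3.5]
width: 0.669
```

Call:
{"op": "move_arm", "data": {
  "deltas": [
    [[0, 0, 0], [-0.1, -0.25, 0], 1],
    [[0, 0, 0], [-0.2, -0.5, 0], 1],
    [[0, 0, 0], [-0.3, -0.75, 0], 1],
    [[0, 0, 0], [-0.43, -1, 0], 1]
  ]
}}

```text
time: 5.52
tool_pos: [0.5269, -0.2012, 0.2114]
tcp_rot: [-0.044, 3.141, -0.002]
wrist_force: [-0.0, 0.0, -4.3]
width: 0.674
```

Call:
{"op": "move_arm", "data": {
  "deltas": [
    [[0, 0, 0], [-0.1, -0.25, 0], 1],
    [[0, 0, 0], [-0.2, -0.5, 0], 1],
    [[0, 0, 0], [-0.3, -0.75, 0], 1],
    [[0, 0, 0], [-0.43, -1, 0], 1]
  ]
}}

```text
time: 6.02
tool_pos: [0.4836, -0.301, 0.2114]
tcp_rot: [-0.044, 3.141, -0.002]
wrist_force: [0.3, 0.9, -4.4]
width: 0.67
```

Call:
{"op": "move_arm", "data": {
  "deltas": [
    [[0, 0, 0], [-0.1, -0.22, 0], 1],
    [[0, 0, 0], [-0.19, -0.42, 0], 1],
    [[0, 0, 0], [-0.22, -0.5, 0], 1],
    [[0, 0, 0], [-0.22, -0.5, 0], 1],
    [[0, 0, 0], [-0.22, -0.5, 0], 1]
  ]
}}

```text
time: 6.65
tool_pos: [0.4634, -0.3483, 0.2101]
tcp_rot: [-0.046, 3.141, 0.001]
wrist_force: [-1.0, 0.1, -3.8]
width: 0.668
```

Run:
```python
from h import *
pose();snap("wrist","w2");snap("top","t2")
```

```text
t 6.65 pos [ 463.4 -348.3  210.1] yaw(tool y) 91.69 zax [ 0.e+00  6.e-04 -1.e+00] w 0.668 F [-1.   0.1 -3.8] q [-0.69  0.08  1.81  0.    1.25 -2.29]
```

View pics/w2.png

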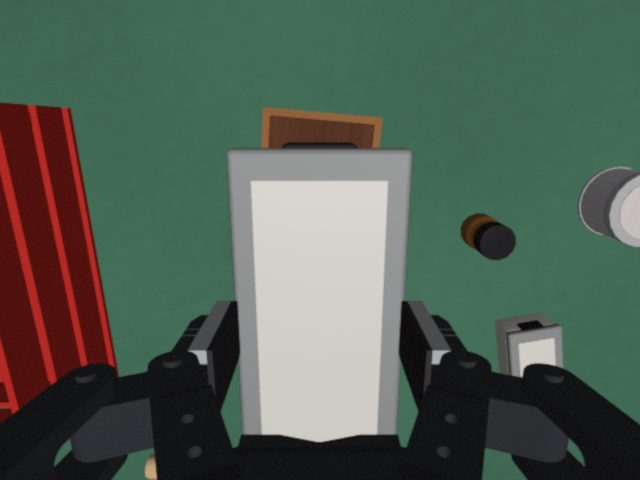

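The gripped tub fills columns 228–411. The tray's near corners show at about (262,108) and (382,118). Now I'll get the tray pose from colour masks in the three views, and the tub's pose in the grip.

Run:
```python
from h import *
def wood(im,box):
    hsv=cv2.cvtColor(im,cv2.COLOR_RGB2HSV);m=((hsv[...,0]<22)|(hsv[...,0]>172))&(hsv[...,1]>60)&(hsv[...,2]>25)
    b=np.zeros_like(m);b[box[1]:box[3],box[0]:box[2]]=1;m=(m&b).astype(np.uint8)
    c,_=cv2.findContours(m,cv2.RETR_EXTERNAL,cv2.CHAIN_APPROX_NONE);return max(c,key=len).reshape(-1,2).astype(float)
def edges(p):  # p metres; fit 4 sides of rect w/ known yaw approx
    c,s,a=rect(p);print(" rect",c,s,a);A=np.radians(a);q=(p[:,:2]*1000-c)@np.array([[np.cos(A),-np.sin(A)],[np.sin(A),np.cos(A)]])
    for ax in (0,1):
        for sg in (-1,1):
            o=1-ax;sel=(abs(q[:,ax]-sg*s[ax]/2)<5)&(abs(q[:,o])<s[o]/2-10)
            f=np.polyfit(q[sel,o],q[sel,ax],1);print("  side",'xy'[ax],sg,"off",round(f[1],1),"slope deg",round(np.degrees(np.arctan(f[0]))*(1 if ax else -1)+a,2),sel.sum())
for n,nm,box in (("top","top0",(470,260,580,400)),("side","side0",(370,120,480,180))):
    im=np.load(f"pics/{nm}.npz")["im"];ci=camera_info(n);p=plane(ci,wood(im,box),.010);print(n);edges(p)
ci,im,d=load("w2")
c=wood(im,(240,90,400,148));p=plane(ci,c,.010)*1000
nr=c[(c[:,0]>268)&(c[:,0]<376)&(c[:,1]<125)];P=plane(ci,nr,.010)*1000;f=np.polyfit(P[:,1],P[:,0],1);print("near edge: x at y=-350",np.polyval(f,-350),"yaw",-np.degrees(np.arctan(f[0])))
for nm,lo,hi in (("L",255,275),("R",370,390)):
    e=c[(c[:,0]>lo)&(c[:,0]<hi)&(c[:,1]>122)&(c[:,1]<144)];P=plane(ci,e,.010)*1000;print(nm,len(e),"y",np.median(P[:,1]),"x",np.median(P[:,0]),np.degrees(np.polyfit(P[:,0],P[:,1],1)[0]))
W=world(ci,d);reg=W[190:420,255:380].reshape(-1,3);A=np.c_[reg[:,:2],np.ones(len(reg))];pl=np.linalg.lstsq(A,reg[:,2],rcond=None)[0];print("lid plane slopes deg",np.degrees(pl[:2]),"z",np.median(reg[:,2]))
zt=np.median(reg[:,2])
cc=toppix(ci,d,(320,300),0,zt,.006).astype(float)
P=plane(ci,cc,zt)*1000
ne=P[(cc[:,0]>245)&(cc[:,0]<395)&(cc[:,1]<170)];print("tub near edge x",np.median(ne[:,0]),"yaw",-np.degrees(np.arctan(np.polyfit(ne[:,1],ne[:,0],1)[0])))
for nm,lo,hi in (("L",220,245),("R",395,420)):
    e=P[(cc[:,0]>lo)&(cc[:,0]<hi)&(cc[:,1]>175)&(cc[:,1]<290)];g=np.polyfit(e[:,0],e[:,1],1);print(nm,"y at x460",np.polyval(g,460),np.degrees(g[0]))
```

```text
top
 rect [ 463.7 -352.8] [160.6 102.1] -2.9
  side x -1 off -79.3 slope deg -2.87 48
  side x 1 off 79.2 slope deg -3.09 45
  side y -1 off -51.0 slope deg -2.85 80
  side y 1 off 49.8 slope deg -3.24 79
side
 rect [ 462.9 -345.4] [159.7 109.9] -3.0
  side x -1 off -78.7 slope deg -3.14 23
  side x 1 off 78.9 slope deg -3.04 22
  side y -1 off -53.0 slope deg -2.92 61
  side y 1 off 52.7 slope deg -3.48 65
near edge: x at y=-350 384.34576517756915 yaw -3.2027469671821303
L 21 y -397.77473534624687 x 402.44000342808164 -2.588356834000833
R 21 y -298.1863221725059 x 399.66363890840006 -3.702244770667079
lid plane slopes deg [-2.73964823  0.19527477] z 0.2422272220336602
tub near edge x 402.04293104345174 yaw 1.3825390647635871
L y at x460 -377.72871741158156 1.6057310828791003
R y at x460 -319.1585442642586 1.5447627893361038
```

Call:
{"op": "move_arm", "data": {
  "deltas": [
    [[0, 0, -0.02], [0.01, -0.01, -0.25], 1],
    [[0, 0, -0.05], [0.02, -0.03, -0.5], 1],
    [[0, 0, -0.05], [0.02, -0.03, -0.75], 1],
    [[0, 0, -0.05], [0.02, -0.03, -1], 1]
  ]
}}

```text
time: 7.25
tool_pos: [0.4657, -0.3512, 0.1095]
tcp_rot: [0.076, 3.14, 0.0]
wrist_force: [0.4, 0.1, -2.9]
width: 0.668
```

Call:
{"op": "move_arm", "data": {
  "deltas": [
    [[0, 0, 0], [0, 0, -0.2], 1],
    [[0, 0, 0], [0, 0, -0.4], 1],
    [[0, 0, 0], [0, 0, -0.6], 1],
    [[0, 0, 0], [0, 0, -0.75], 1],
    [[0, 0, 0], [0, 0, -0.83], 1],
    [[0, 0, 0], [0, 0, -0.86], 1],
    [[0, 0, 0], [0, 0, -0.89], 1],
    [[0, 0, 0], [0, 0, -0.92], 1],
    [[0, 0, 0], [0, 0, -0.92], 1],
    [[0, 0, 0], [0, 0, -0.92], 1]
  ]
}}

```text
time: 8.5
tool_pos: [0.4653, -0.3521, 0.0185]
tcp_rot: [0.078, 3.14, -0.001]
wrist_force: [-0.1, 0.3, -3.0]
width: 0.671
```

Run:
```python
from h import *
pose();ci,im,d=snap("wrist","w3")
W=world(ci,d);reg=W[190:400,270:370].reshape(-1,3);A=np.c_[reg[:,:2],np.ones(len(reg))];pl=np.linalg.lstsq(A,reg[:,2],rcond=None)[0];print("lid plane slopes deg",np.degrees(pl[:2]),"z",np.median(reg[:,2]))
ci,im,d=load("w1")
W=world(ci,d);reg=W[170:285,292:340].reshape(-1,3);A=np.c_[reg[:,:2],np.ones(len(reg))];pl=np.linalg.lstsq(A,reg[:,2],rcond=None)[0];print("w1 lid plane slopes deg",np.degrees(pl[:2]),"z",np.median(reg[:,2]))
```

```text
t 8.5 pos [ 465.3 -352.1   18.5] yaw(tool y) 87.16 zax [ 4.e-04 -3.e-04 -1.e+00] w 0.671 F [-0.1  0.3 -3. ] q [-0.69  0.28  1.96 -0.    0.9  -2.21]
lid plane slopes deg [-3.69342385  0.27211873] z 0.05055108947708745
w1 lid plane slopes deg [-6.22785356  1.07689556] z 0.044741797797748104
```

View pics/w3.png

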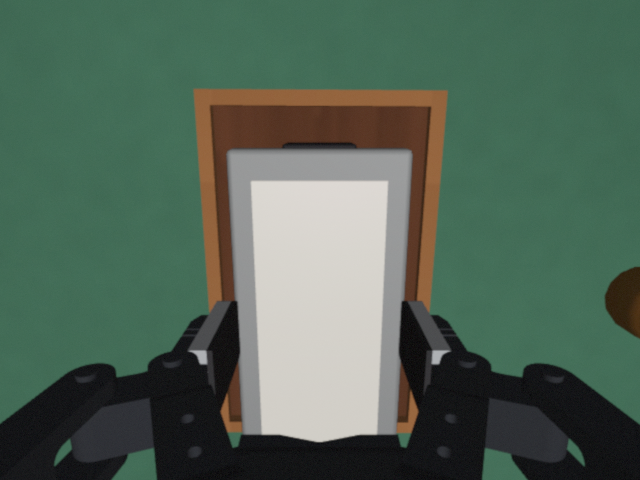

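Tub level and aligned in the tray, about 1 mm above its floor. Lower, release, rise and check.

Call:
{"op": "move_arm", "data": {
  "deltas": [
    [[0, 0, 0], [0, 0, -0.015], 1],
    [[0, 0, 0], [0, 0, -0.015], 1],
    [[0, 0, 0], [0, 0, -0.015], -1],
    [[0, 0, 0], [0, 0, -0.015], -1],
    [[0, 0, 0], [0, 0, -0.015], -1],
    [[0, 0, 0], [0, 0, -0.015], -1],
    [[0, 0, 0], [0, 0, 0.1], -1],
    [[0, 0, 0], [0, 0, 0.5], -1],
    [[0, 0, 0], [0, 0, 1], -1]
  ]
}}

```text
time: 9.68
tool_pos: [0.4643, -0.3512, 0.1186]
tcp_rot: [-0.078, -3.139, -0.002]
wrist_force: [0.6, -1.0, 0.4]
width: 1.001
```

Call:
{"op": "move_arm", "data": {
  "deltas": [
    [[0, 0, 0], [0, 0, 0.5], -1],
    [[0, 0, 0], [0, 0, 0.9], -1],
    [[0, 0, 0], [0, 0, 0.9], -1],
    [[0, 0, 0], [0, 0, 0.9], -1]
  ]
}}

```text
time: 10.18
tool_pos: [0.465, -0.3518, 0.2084]
tcp_rot: [0.078, 3.14, -0.0]
wrist_force: [-0.7, 0.4, -0.1]
width: 1.004
```

```bash
cat >> h.py <<'E'
def woodpx(im,box):
    hsv=cv2.cvtColor(im,cv2.COLOR_RGB2HSV);m=((hsv[...,0]<22)|(hsv[...,0]>172))&(hsv[...,1]>60)&(hsv[...,2]>25)
    b=np.zeros_like(m);b[box[1]:box[3],box[0]:box[2]]=1;m=(m&b).astype(np.uint8)
    c,_=cv2.findContours(m,cv2.RETR_EXTERNAL,cv2.CHAIN_APPROX_NONE);return max(c,key=len).reshape(-1,2).astype(float)
E
python3 - <<'E'
from h import *
pose();ci,im,d=snap("wrist","w4")
print("tray",*rect(plane(ci,woodpx(im,(200,60,440,400)),.010)))
find(ci,d,"L",(.464,-.351,.049),.005)
E
```

```text
t 10.18 pos [ 465.  -351.8  208.4] yaw(tool y) 87.16 zax [ 2.e-04 -2.e-04 -1.e+00] w 1.004 F [-0.7  0.4 -0.1] q [-0.69  0.09  1.8  -0.    1.25 -2.21]
tray [ 463.9 -351.5] [159.8 100.1] -3.3
L z 0.0498 rect [ 464.6 -352.1] [120.5  59.7] -3.0 circ [ 464.9 -352.3] 65.7
```

View pics/w4.png

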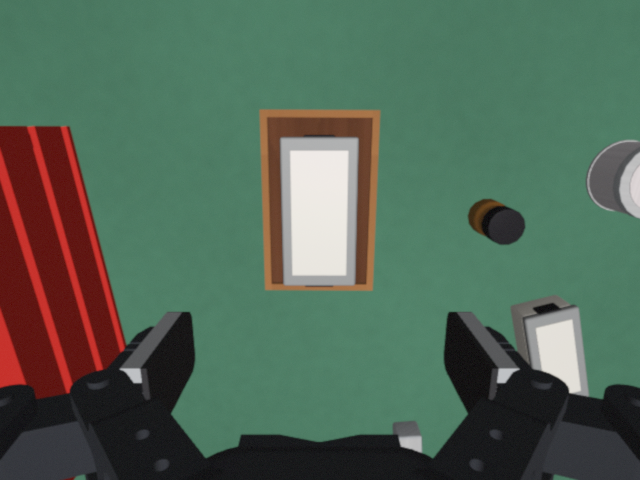

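Tub is within 0.7 mm of the tray centre and its yaw agrees within 0.3°. Next is the medium tub.

Call:
{"op": "move_arm", "data": {
  "deltas": [
    [[0, 0, 0.06], [0.25, 0.35, 0], -1],
    [[0, 0, 0.12], [0.5, 0.7, 0], -1],
    [[0, 0, 0.17], [0.75, 1, 0], -1]
  ]
}}

```text
time: 10.6
tool_pos: [0.5395, -0.2502, 0.2059]
tcp_rot: [0.344, -3.119, -0.004]
wrist_force: [0.0, -0.1, -0.2]
width: 0.999
```

Call:
{"op": "move_arm", "data": {
  "deltas": [
    [[0, 0, 0], [0.25, 0.4, -0.2], -1],
    [[0, 0, 0], [0.5, 0.8, -0.5], -1],
    [[0, 0, 0], [0.71, 1, -1], -1],
    [[0, 0, 0], [0.71, 1, -1], -1]
  ]
}}

```text
time: 11.1
tool_pos: [0.6065, -0.1486, 0.1007]
tcp_rot: [0.344, -3.11, -0.008]
wrist_force: [-1.6, -1.4, 0.5]
width: 0.997
```

Call:
{"op": "move_arm", "data": {
  "deltas": [
    [[0, 0, 0], [0, 0.106, 0], -1],
    [[0, 0, 0], [0, 0.106, 0], -1],
    [[0, 0, 0], [0, 0.106, -0.1], -1],
    [[0, 0, 0], [0, 0.106, -0.4], -1],
    [[0, 0, 0], [0, 0.106, -0.7], -1],
    [[0, 0, 0], [0, 0.106, -0.9], -1],
    [[0, 0, 0], [0, 0.106, -0.99], -1],
    [[0, 0, 0], [0, 0.106, -0.99], -1]
  ]
}}

```text
time: 12.1
tool_pos: [0.611, -0.1415, 0.0089]
tcp_rot: [0.34, -3.123, -0.0]
wrist_force: [0.1, 0.1, -0.3]
width: 1.003
```

Run:
```python
from h import *
pose();ci,im,d=snap("wrist","w5")
find(ci,d,"M",(.575,-.148,.036))
```

```text
t 12.1 pos [ 611.  -141.5    8.9] yaw(tool y) 102.45 zax [-5.e-04  1.e-04 -1.e+00] w 1.003 F [ 0.1  0.1 -0.3] q [-0.27  0.36  1.87 -0.    0.91 -2.06]
M z 0.0365 rect [ 610.5 -142.1] [96.2 47.4] 12.4 circ [ 611.2 -141.7] 52.1
```

View pics/w5.png

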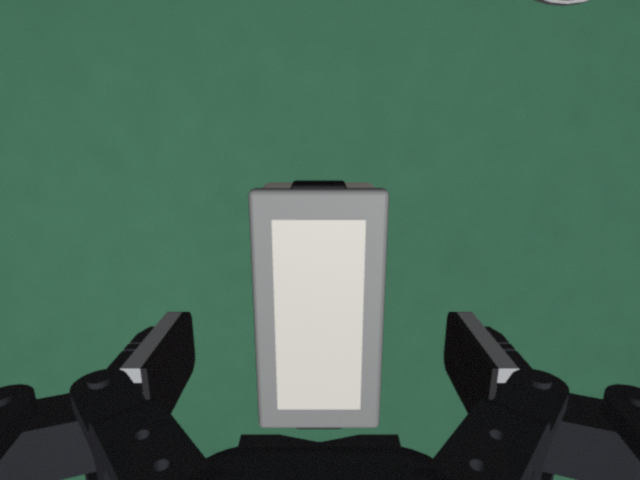

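Medium tub (250–387 columns, centre about 318.5) sits centred between the open jaws. Gripping it.

Call:
{"op": "move_arm", "data": {
  "deltas": [
    [[0, 0, 0], [0, 0, 0], 1],
    [[0, 0, 0], [0, 0, 0], 1],
    [[0, 0, 0], [0, 0, 0], 1],
    [[0, 0, 0], [0, 0, 0], 1],
    [[0, 0, 0], [0, 0, 0], 1],
    [[0, 0, 0], [0, 0, 0], 1],
    [[0, 0, 0], [0, 0, 0], 1]
  ]
}}

```text
time: 13.02
tool_pos: [0.6127, -0.1414, 0.011]
tcp_rot: [-0.341, 3.12, -0.001]
wrist_force: [0.3, 1.1, 6.0]
width: 0.002
```

Call:
{"op": "move_arm", "data": {
  "deltas": [
    [[0, 0, 0], [0, 0, 0.15], 1],
    [[0, 0, 0], [0, 0, 0.4], 1],
    [[0, 0, 0], [0, 0, 0.65], 1],
    [[0, 0, 0], [0, 0, 0.85], 1],
    [[0, 0, 0], [0, 0, 1], 1],
    [[0, 0, 0], [0, 0, 1], 1]
  ]
}}

```text
time: 13.78
tool_pos: [0.6122, -0.1416, 0.1109]
tcp_rot: [-0.341, 3.12, -0.002]
wrist_force: [0.8, -0.6, -0.0]
width: 0.002
```

Call:
{"op": "move_arm", "data": {
  "deltas": [
    [[0, 0, -0.02], [-0.07, -0.1, 0.1], 1],
    [[0, 0, -0.05], [-0.2, -0.3, 0.1], 1],
    [[0, 0, -0.1], [-0.37, -0.53, 0.1], 1],
    [[0, 0, -0.14], [-0.53, -0.76, 0.1], 1],
    [[0, 0, -0.17], [-0.7, -1, 0.1], 1]
  ]
}}

```text
time: 14.4
tool_pos: [0.539, -0.243, 0.1184]
tcp_rot: [-0.084, -3.139, -0.0]
wrist_force: [1.1, -0.4, 0.3]
width: -0.002
```

Call:
{"op": "move_arm", "data": {
  "deltas": [
    [[0, 0, 0], [-0.17, -0.25, 0], 1],
    [[0, 0, 0], [-0.34, -0.5, 0], 1],
    [[0, 0, 0], [-0.52, -0.75, 0], 1],
    [[0, 0, 0], [-0.68, -0.95, 0], 1],
    [[0, 0, 0], [-0.765, -1, 0], 1],
    [[0, 0, 0], [-0.765, -1, 0], 1]
  ]
}}

```text
time: 15.15
tool_pos: [0.4634, -0.3415, 0.1187]
tcp_rot: [-0.082, -3.14, -0.001]
wrist_force: [0.8, 0.9, -0.3]
width: 0.0
```

Call:
{"op": "move_arm", "data": {
  "deltas": [
    [[0, 0, 0], [0, -0.1, 0], 1],
    [[0, 0, 0], [0, -0.1, 0], 1],
    [[0, 0, 0], [0, -0.1, 0], 1]
  ]
}}

```text
time: 15.52
tool_pos: [0.4651, -0.351, 0.1191]
tcp_rot: [0.077, 3.141, 0.0]
wrist_force: [0.4, -0.8, -0.4]
width: 0.002
```

Run:
```python
from h import *
s,R=pose();ci,im,d=snap("wrist","w6")
find(ci,d,"M",(.44,-.352,s["tool_pos"][2]+.027),s["tool_pos"][2]-.009)
```

```text
t 15.53 pos [ 465.1 -351.   119.1] yaw(tool y) 87.19 zax [ 0.e+00  2.e-04 -1.e+00] w 0.002 F [ 0.4 -0.8 -0.4] q [-0.69  0.16  1.9   0.    1.09 -2.21]
M z 0.0498 rect [ 437.1 -350.2] [71.4 35.2] -3.0 circ [ 437.6 -350.1] 38.9
```

View pics/w6.png

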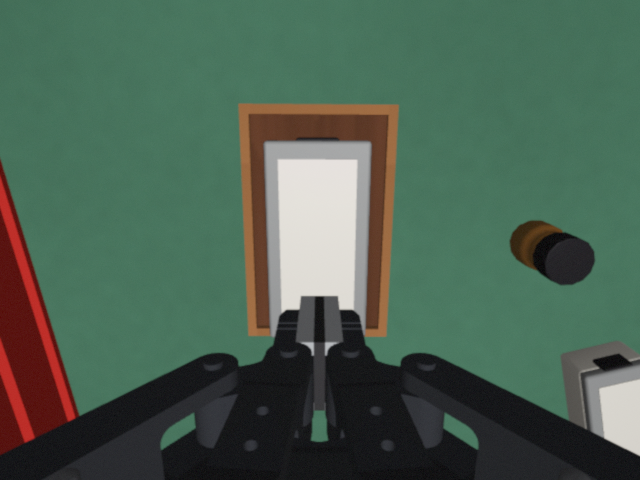

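The grip slipped: the jaws are shut and empty, and the medium tub is at the lower right. I need to see how it stands.

Run:
```python
from h import *
ci,im,d=snap("top","t7");c2,i2,d2=snap("side","s7")
a=cv2.resize(im[180:300,340:500],None,fx=2.5,fy=2.5);b=cv2.resize(i2[120:240,260:420],None,fx=2.5,fy=2.5)
cv2.imwrite("pics/t7c.png",np.hstack([a,b])[:,:,::-1])
W=world(ci,d);m=(W[...,2]>.012);m[:200]=0;m[280:]=0;m[:,:370]=0;m[:,460:]=0;print(m.sum(),np.percentile(W[m][:,2],[50,90,99]),*rect(W[m]))
```

```text
1543 [0.03793107 0.04023489 0.94845551] [514.  -99.3] [313.1  92.8] -24.5
```

View pics/t7c.png

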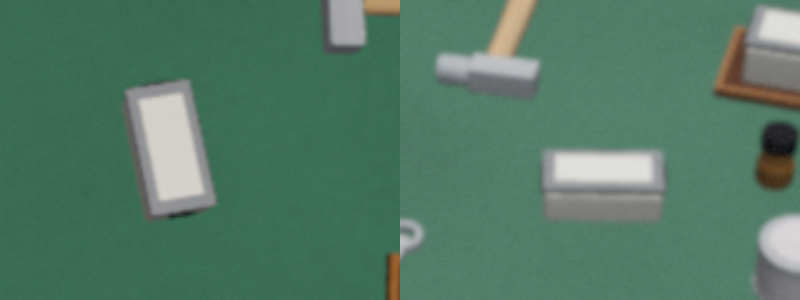

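Run:
```python
from h import *
for nm,box,tz in (("w5",(135,300,195,400),8.9),("w5",(446,300,505,400),8.9),("w6",(290,285,350,400),119.1),("w3",(190,295,240,390),18.5)):
    ci,im,d=load(nm);W=world(ci,d);x0,y0,x1,y1=box;r=W[y0:y1,x0:x1].reshape(-1,3)*1000;dd=d[y0:y1,x0:x1].ravel()
    m=(r[:,2]>tz+5) if nm!="w5" else (r[:,2]>14);r=r[m]
    print(nm,"z-tcp pct",np.round(np.percentile(r[:,2]-tz,[0,1,5,20,50,80]),1),"n",len(r))
ci,im,d=load("w5");W=world(ci,d)
for v in range(308,400,8): print(v,np.round(W[v,160:196:6,2]*1000-8.9).astype(int))
```

```text
w5 z-tcp pct [37.3 39.6 42.6 49.2 59.9 71. ] n 4464
w5 z-tcp pct [37.5 40.7 43.7 50.  60.6 71.7] n 4506
w6 z-tcp pct [28.3 30.3 34.6 46.7 63.  77.4] n 5945
w3 z-tcp pct [28.7 30.7 32.4 41.4 54.9 67.1] n 3973
308 [-8 -9 -8 -8 -9 -9]
316 [-8 46 46 46 45 39]
324 [51 52 52 51 46 41]
332 [57 56 58 51 47 40]
340 [ 62  61  58  53  47 168]
348 [65 62 57 52 48 42]
356 [66 61 58 54 48 43]
364 [67 63 58 55 50 45]
372 [68 64 60 54 50 44]
380 [68 65 62 56 51 -9]
388 [68 65 61 56 -8 -9]
396 [69 66 63 57 -8 -8]
```

The tub is upright where it was. Depth shows that the fingers really end about 28 mm (shut) to 37 mm (open) above the reported TCP, so they closed over the lid. I'll go back and descend lower in small steps, watching the force.

Call:
{"op": "move_arm", "data": {
  "deltas": [
    [[0, 0, 0.06], [0.25, 0.35, 0.2], -1],
    [[0, 0, 0.12], [0.5, 0.7, 0.2], -1],
    [[0, 0, 0.171], [0.75, 1, 0.2], -1]
  ]
}}

```text
time: 16.05
tool_pos: [0.5406, -0.2501, 0.1397]
tcp_rot: [-0.348, 3.121, -0.001]
wrist_force: [1.1, -0.2, 0.6]
width: 0.635
```

Call:
{"op": "move_arm", "data": {
  "deltas": [
    [[0, 0, 0], [0.25, 0.4, 0], -1],
    [[0, 0, 0], [0.5, 0.8, 0], -1],
    [[0, 0, 0], [0.71, 1, 0], -1],
    [[0, 0, 0], [0.71, 1, 0], -1]
  ]
}}

```text
time: 16.55
tool_pos: [0.6119, -0.1494, 0.1392]
tcp_rot: [-0.349, 3.122, 0.0]
wrist_force: [-0.8, 0.4, 0.3]
width: 1.003
```

Call:
{"op": "move_arm", "data": {
  "deltas": [
    [[0, 0, 0], [0, 0.1, 0], -1],
    [[0, 0, 0], [0, 0.1, 0], -1],
    [[0, 0, 0], [0, 0.1, 0], -1]
  ]
}}

```text
time: 16.92
tool_pos: [0.6101, -0.1419, 0.1393]
tcp_rot: [0.342, -3.123, 0.0]
wrist_force: [-0.8, -0.5, -0.2]
width: 0.998
```

Run:
```python
from h import *
s,R=pose();ci,im,d=snap("wrist","w8")
find(ci,d,"M",(.60,-.142,.036))
```

```text
t 16.93 pos [ 610.1 -141.9  139.3] yaw(tool y) 102.51 zax [-1.e-04 -2.e-04 -1.e+00] w 0.998 F [-0.8 -0.5 -0.2] q [-0.27  0.22  1.78 -0.    1.14 -2.06]
M z 0.0367 rect [ 611.3 -142.1] [96.2 47.7] 12.4 circ [ 611.7 -142. ] 52.1
```

Call:
{"op": "move_arm", "data": {
  "deltas": [
    [[0, 0, 0], [0.005, 0, -0.5], -1],
    [[0, 0, 0], [0.005, 0, -1], -1],
    [[0, 0, 0], [0.005, 0, -1], -1]
  ]
}}

```text
time: 17.35
tool_pos: [0.6062, -0.1406, 0.0343]
tcp_rot: [0.341, -3.113, -0.006]
wrist_force: [-0.6, 0.3, 0.4]
width: 0.999
```

Call:
{"op": "move_arm", "data": {
  "deltas": [
    [[0, 0, 0], [0, 0, -0.15], -1],
    [[0, 0, 0], [0, 0, -0.3], -1],
    [[0, 0, 0], [0, 0, -0.4], -1],
    [[0, 0, 0], [0, 0, -0.4], -1]
  ]
}}

```text
time: 17.85
tool_pos: [0.6105, -0.1411, -0.0016]
tcp_rot: [0.343, -3.121, -0.001]
wrist_force: [0.1, 0.6, -0.2]
width: 0.999
```

Call:
{"op": "move_arm", "data": {
  "deltas": [
    [[0, 0, 0], [0, 0, -0.05], -1],
    [[0, 0, 0], [0, 0, -0.08], -1],
    [[0, 0, 0], [0, 0, -0.08], -1]
  ]
}}

```text
time: 18.23
tool_pos: [0.611, -0.1412, -0.009]
tcp_rot: [0.343, -3.122, -0.0]
wrist_force: [-1.2, -0.7, 0.2]
width: 0.996
```

No contact at −9 mm, which confirms the fingers are short. Continue down and grip.

Call:
{"op": "move_arm", "data": {
  "deltas": [
    [[0, 0, 0], [0, 0, -0.04], -1],
    [[0, 0, 0], [0, 0, -0.08], -1],
    [[0, 0, 0], [0, 0, -0.08], -1]
  ]
}}

```text
time: 18.6
tool_pos: [0.6106, -0.1412, -0.0174]
tcp_rot: [0.343, -3.122, -0.001]
wrist_force: [1.1, 0.0, 0.1]
width: 1.001
```

Call:
{"op": "move_arm", "data": {
  "deltas": [
    [[0, 0, 0], [0, 0, 0], 1],
    [[0, 0, 0], [0, 0, 0], 1],
    [[0, 0, 0], [0, 0, 0], 1],
    [[0, 0, 0], [0, 0, 0], 1],
    [[0, 0, 0], [0, 0, 0], 1],
    [[0, 0, 0], [0, 0, 0], 1]
  ]
}}

```text
time: 19.35
tool_pos: [0.6116, -0.1415, -0.0164]
tcp_rot: [-0.343, 3.122, -0.001]
wrist_force: [-0.7, -0.6, 1.8]
width: 0.557
```

Run:
```python
from h import *
s,R=pose();ci,im,d=snap("wrist","w9");W=world(ci,d)
for v in range(300,400,16): print(v,np.round(W[v,210:300:8,2]*1000).astype(int))
```

```text
t 19.35 pos [ 611.6 -141.5  -16.4] yaw(tool y) 102.55 zax [ 8.e-04 -3.e-04 -1.e+00] w 0.557 F [-0.7 -0.6  1.8] q [-0.27  0.39  1.88 -0.    0.86 -2.06]
300 [ 0  0  1 16 35 36 37 38 36 36 36 36]
316 [ 0 21 28 30 36 35 36 37 37 37 37 36]
332 [32 40 39 41 34 37 36 36 36 36 37 36]
348 [51 49 50 45 35 37 35 37 37 36 36 36]
364 [59 60 49 47 36 36 37 36 37 36 36 36]
380 [ 65  66  50  48  38  36 151  35  37  37  36  38]
396 [ 78  79 151  49   0  37  35  36  37  38  37  36]
```

View pics/w9.png

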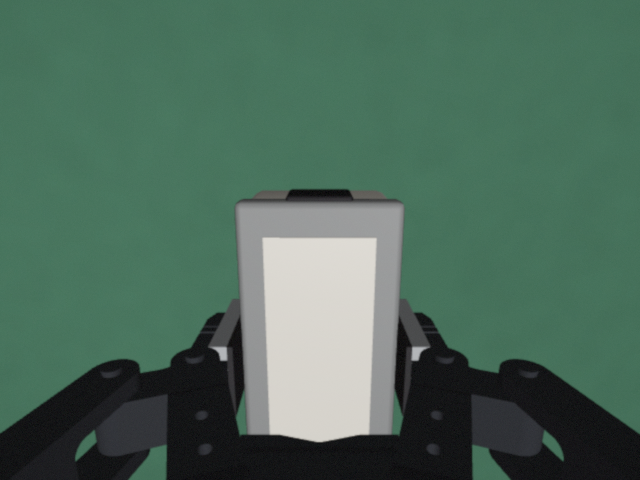

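Firm grip now (width 0.557 ≈ 47 mm), with the lid level at 36 mm. Carry it to the tray.

Call:
{"op": "move_arm", "data": {
  "deltas": [
    [[0, 0, 0], [0, 0, 0.15], 1],
    [[0, 0, 0], [0, 0, 0.4], 1],
    [[0, 0, 0], [0, 0, 0.65], 1],
    [[0, 0, 0], [0, 0, 0.85], 1],
    [[0, 0, 0], [0, 0, 1], 1]
  ]
}}

```text
time: 20.02
tool_pos: [0.6112, -0.1413, 0.0845]
tcp_rot: [-0.343, 3.122, -0.0]
wrist_force: [-0.1, 0.2, -2.6]
width: 0.557
```

Call:
{"op": "move_arm", "data": {
  "deltas": [
    [[0, 0, -0.02], [-0.07, -0.1, 0.1], 1],
    [[0, 0, -0.05], [-0.2, -0.3, 0.2], 1],
    [[0, 0, -0.1], [-0.37, -0.53, 0.2], 1],
    [[0, 0, -0.14], [-0.53, -0.76, 0.2], 1],
    [[0, 0, -0.172], [-0.7, -1, 0.2], 1]
  ]
}}

```text
time: 20.65
tool_pos: [0.5389, -0.243, 0.1027]
tcp_rot: [-0.087, -3.139, -0.0]
wrist_force: [0.2, 0.5, -2.0]
width: 0.557
```

Call:
{"op": "move_arm", "data": {
  "deltas": [
    [[0, 0, 0], [-0.17, -0.25, 0], 1],
    [[0, 0, 0], [-0.34, -0.5, 0], 1],
    [[0, 0, 0], [-0.52, -0.75, 0], 1],
    [[0, 0, 0], [-0.68, -0.95, 0], 1],
    [[0, 0, 0], [-0.765, -1, 0], 1],
    [[0, 0, 0], [-0.765, -1, 0], 1]
  ]
}}

```text
time: 21.4
tool_pos: [0.4633, -0.3415, 0.1028]
tcp_rot: [-0.084, -3.14, -0.001]
wrist_force: [0.1, 0.3, -1.3]
width: 0.557
```

Call:
{"op": "move_arm", "data": {
  "deltas": [
    [[0, 0, 0], [0, -0.1, 0], 1],
    [[0, 0, 0], [0, -0.1, 0], 1],
    [[0, 0, 0], [0, -0.1, 0], 1],
    [[0, 0, 0], [0, -0.1, 0], 1]
  ]
}}

```text
time: 21.9
tool_pos: [0.4649, -0.3509, 0.1031]
tcp_rot: [-0.079, -3.14, -0.0]
wrist_force: [-0.2, -0.6, -1.5]
width: 0.554
```

```bash
cat >> h.py <<'E'
def held(ci,d,zl,u0=320,half=None):
    """lid of the held piece at height zl: near edge and sides, world mm"""
    c=toppix(ci,d,(320,300),0,zl,.006).astype(float);P=plane(ci,c,zl)*1000
    top=c[:,1].min();l,r=c[c[:,1]<top+12,0].min(),c[c[:,1]<top+12,0].max()
    n=P[(c[:,0]>l+12)&(c[:,0]<r-12)&(c[:,1]<top+20)];g=np.polyfit(n[:,1],n[:,0],1)
    print("near edge mid",np.round(n.mean(0),1),"yaw",round(-np.degrees(np.arctan(g[0])),2))
    for lo,hi in ((l-3,l+15),(r-15,r+3)):
        e=P[(c[:,0]>lo)&(c[:,0]<hi)&(c[:,1]>top+12)&(c[:,1]<295)];g=np.polyfit(e[:,0],e[:,1],1);print(" side at x",round(e[:,0].mean(),1),"y",round(e[:,1].mean(),1),"yaw",round(np.degrees(np.arctan(g[0])),2))
E
python3 - <<'E'
from h import *
s,R=pose();ci,im,d=snap("wrist","w10");held(ci,d,s["tool_pos"][2]+.0164+.036)
E
```

```text
t 21.9 pos [ 464.9 -350.9  103.1] yaw(tool y) 87.11 zax [-2.e-04  2.e-04 -1.e+00] w 0.554 F [-0.2 -0.6 -1.5] q [-0.69  0.18  1.91  0.    1.06 -2.21]
near edge mid [ 416.4 -348.2  155.5] yaw -3.0
 side at x 430.6 y -372.6 yaw -3.03
 side at x 433.0 y -325.6 yaw -2.92
```

Call:
{"op": "move_arm", "data": {
  "deltas": [
    [[0, 0, 0], [0, -0.01, -0.15], 1],
    [[0, 0, 0], [0, -0.01, -0.35], 1],
    [[0, 0, 0], [0, -0.01, -0.5], 1],
    [[0, 0, 0], [0, -0.01, -0.6], 1],
    [[0, 0, 0], [0, -0.01, -0.65], 1],
    [[0, 0, 0], [0, -0.01, -0.68], 1],
    [[0, 0, 0], [0, -0.01, -0.7], 1],
    [[0, 0, 0], [0, -0.01, -0.71], 1],
    [[0, 0, 0], [0, -0.01, -0.71], 1],
    [[0, 0, 0], [0, -0.01, -0.71], 1]
  ]
}}

```text
time: 23.2
tool_pos: [0.4649, -0.3525, 0.0325]
tcp_rot: [0.08, 3.14, -0.001]
wrist_force: [-0.2, -0.4, -1.6]
width: 0.554
```

Call:
{"op": "move_arm", "data": {
  "deltas": [
    [[0, 0, 0], [0, 0, -0.008], 1],
    [[0, 0, 0], [0, 0, -0.008], 1],
    [[0, 0, 0], [0, 0, -0.008], -1],
    [[0, 0, 0], [0, 0, -0.008], -1],
    [[0, 0, 0], [0, 0, -0.008], -1],
    [[0, 0, 0], [0, 0, -0.008], -1],
    [[0, 0, 0], [0, 0, 0.1], -1],
    [[0, 0, 0], [0, 0, 0.5], -1],
    [[0, 0, 0], [0, 0, 1], -1]
  ]
}}

```text
time: 24.32
tool_pos: [0.4638, -0.3516, 0.1325]
tcp_rot: [-0.08, -3.138, -0.003]
wrist_force: [0.2, -0.8, -0.4]
width: 1.003
```

Call:
{"op": "move_arm", "data": {
  "deltas": [
    [[0, 0, 0], [0, 0, 0.3], -1],
    [[0, 0, 0], [0, 0, 0.7], -1],
    [[0, 0, 0], [0, 0, 0.7], -1],
    [[0, 0, 0], [0, 0, 0.7], -1]
  ]
}}

```text
time: 24.82
tool_pos: [0.4646, -0.3522, 0.2025]
tcp_rot: [0.08, 3.14, -0.0]
wrist_force: [0.5, -0.6, -0.2]
width: 0.998
```

Run:
```python
from h import *
pose();ci,im,d=snap("wrist","w11")
find(ci,d,"M",(.464,-.351,.085),.049)
print("tray",*rect(plane(ci,woodpx(im,(200,60,440,400)),.010)))
```

```text
t 24.82 pos [ 464.6 -352.2  202.5] yaw(tool y) 87.07 zax [ 3.e-04 -3.e-04 -1.e+00] w 0.998 F [ 0.5 -0.6 -0.2] q [-0.69  0.09  1.81 -0.    1.24 -2.21]
M z 0.0857 rect [ 464.7 -352.5] [96.2 47.7] -3.1 circ [ 465.1 -352.7] 52.0
tray [ 463.7 -351.5] [159.4 100.2] -3.2
```

View pics/w11.png

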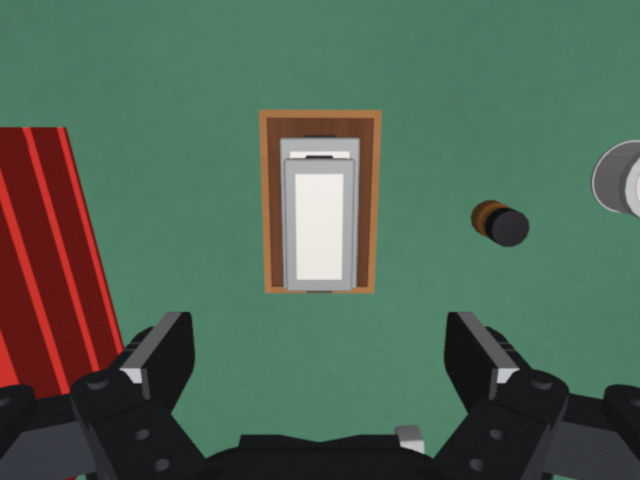

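Medium is on large within 0.5 mm, yaw −3.1°. Next the small tub.

Call:
{"op": "move_arm", "data": {
  "deltas": [
    [[0, 0, -0.06], [0.1, 0.35, 0], -1],
    [[0, 0, -0.12], [0.2, 0.7, 0], -1],
    [[0, 0, -0.189], [0.3, 1, 0], -1]
  ]
}}

```text
time: 25.25
tool_pos: [0.4937, -0.2506, 0.2002]
tcp_rot: [-0.549, -3.09, -0.002]
wrist_force: [0.4, -0.1, -0.1]
width: 0.997
```

Call:
{"op": "move_arm", "data": {
  "deltas": [
    [[0, 0, 0], [0.15, 0.5, 0], -1],
    [[0, 0, 0], [0.3, 1, 0], -1]
  ]
}}

```text
time: 25.5
tool_pos: [0.5238, -0.1507, 0.2003]
tcp_rot: [-0.545, -3.091, -0.001]
wrist_force: [0.6, -0.3, 1.0]
width: 1.002
```

Call:
{"op": "move_arm", "data": {
  "deltas": [
    [[0, 0, 0], [0.15, 0.5, 0], -1],
    [[0, 0, 0], [0.3, 1, 0], -1]
  ]
}}

```text
time: 25.75
tool_pos: [0.5538, -0.0506, 0.2003]
tcp_rot: [-0.544, -3.091, 0.0]
wrist_force: [0.0, 0.7, 0.3]
width: 1.003
```

Call:
{"op": "move_arm", "data": {
  "deltas": [
    [[0, 0, 0], [0.15, 0.5, 0], -1],
    [[0, 0, 0], [0.3, 1, 0], -1]
  ]
}}

```text
time: 26.0
tool_pos: [0.5838, 0.0493, 0.2002]
tcp_rot: [-0.543, -3.091, 0.001]
wrist_force: [0.9, -0.8, 0.2]
width: 1.001
```

Call:
{"op": "move_arm", "data": {
  "deltas": [
    [[0, 0, 0], [0.15, 0.5, -0.2], -1],
    [[0, 0, 0], [0.26, 0.9, -0.4], -1],
    [[0, 0, 0], [0.26, 0.985, -0.6], -1],
    [[0, 0, 0], [0.26, 0.985, -0.6], -1],
    [[0, 0, 0], [0.26, 0.985, -0.6], -1]
  ]
}}

```text
time: 26.62
tool_pos: [0.6104, 0.1449, 0.142]
tcp_rot: [-0.545, -3.093, 0.001]
wrist_force: [0.7, 0.6, 0.4]
width: 0.998
```

Run:
```python
from h import *
s,R=pose();ci,im,d=snap("wrist","w12")
find(ci,d,"S",(.61,.1465,.030))
```

```text
t 26.62 pos [610.4 144.9 142. ] yaw(tool y) 70.01 zax [-8.e-04 -7.e-04 -1.e+00] w 0.998 F [0.7 0.6 0.4] q [ 0.19  0.22  1.78 -0.    1.14 -1.03]
S z 0.0307 rect [610.6 148.1] [72.1 35.8] -20.0 circ [611.  148.3] 38.2
```

Call:
{"op": "move_arm", "data": {
  "deltas": [
    [[0, 0, 0], [0, 0.01, -0.4], -1],
    [[0, 0, 0], [0, 0.01, -0.8], -1],
    [[0, 0, 0], [0, 0.01, -1], -1],
    [[0, 0, 0], [0, 0.01, -1], -1]
  ]
}}

```text
time: 27.18
tool_pos: [0.6097, 0.1462, 0.0412]
tcp_rot: [-0.545, -3.092, 0.002]
wrist_force: [-0.0, -0.2, 0.9]
width: 1.0
```

Call:
{"op": "move_arm", "data": {
  "deltas": [
    [[0, 0, 0], [0, 0, -0.2], -1],
    [[0, 0, 0], [0, 0, -0.4], -1],
    [[0, 0, 0], [0, 0, -0.52], -1],
    [[0, 0, 0], [0, 0, -0.58], -1],
    [[0, 0, 0], [0, 0, -0.62], -1],
    [[0, 0, 0], [0, 0, -0.62], -1]
  ]
}}

```text
time: 27.92
tool_pos: [0.6107, 0.1472, -0.0199]
tcp_rot: [-0.544, -3.094, 0.0]
wrist_force: [0.4, -0.1, -0.2]
width: 1.002
```

Call:
{"op": "move_arm", "data": {
  "deltas": [
    [[0, 0, 0], [0, 0, 0], 1],
    [[0, 0, 0], [0, 0, 0], 1],
    [[0, 0, 0], [0, 0, 0], 1],
    [[0, 0, 0], [0, 0, 0], 1],
    [[0, 0, 0], [0, 0, 0], 1],
    [[0, 0, 0], [0, 0, 0], 1],
    [[0, 0, 0], [0, 0, 0], 1]
  ]
}}

```text
time: 28.8
tool_pos: [0.6112, 0.1473, -0.0192]
tcp_rot: [0.544, 3.093, 0.001]
wrist_force: [0.1, 0.7, 5.3]
width: 0.415
```

Call:
{"op": "move_arm", "data": {
  "deltas": [
    [[0, 0, 0], [0, 0, 0.15], 1],
    [[0, 0, 0], [0, 0, 0.4], 1],
    [[0, 0, 0], [0, 0, 0.65], 1],
    [[0, 0, 0], [0, 0, 0.85], 1],
    [[0, 0, 0], [0, 0, 1], 1]
  ]
}}

```text
time: 29.42
tool_pos: [0.6106, 0.1472, 0.0813]
tcp_rot: [0.544, 3.094, -0.0]
wrist_force: [0.7, 0.7, -1.5]
width: 0.414
```

Call:
{"op": "move_arm", "data": {
  "deltas": [
    [[0, 0, 0.02], [-0.03, -0.1, 0.15], 1],
    [[0, 0, 0.06], [-0.09, -0.3, 0.35], 1],
    [[0, 0, 0.1], [-0.16, -0.53, 0.6], 1],
    [[0, 0, 0.15], [-0.22, -0.76, 0.6], 1],
    [[0, 0, 0.189], [-0.3, -1, 0.6], 1]
  ]
}}

```text
time: 30.05
tool_pos: [0.5803, 0.0465, 0.1406]
tcp_rot: [0.077, 3.141, -0.0]
wrist_force: [-0.4, 0.8, -2.2]
width: 0.414
```

Call:
{"op": "move_arm", "data": {
  "deltas": [
    [[0, 0, 0], [-0.1, -0.33, 0], 1],
    [[0, 0, 0], [-0.2, -0.66, 0], 1],
    [[0, 0, 0], [-0.3, -1, 0], 1]
  ]
}}

```text
time: 30.42
tool_pos: [0.5497, -0.0537, 0.1399]
tcp_rot: [-0.08, -3.14, -0.0]
wrist_force: [0.0, 0.1, -1.8]
width: 0.414
```

Call:
{"op": "move_arm", "data": {
  "deltas": [
    [[0, 0, 0], [-0.1, -0.33, 0], 1],
    [[0, 0, 0], [-0.2, -0.66, 0], 1],
    [[0, 0, 0], [-0.3, -1, 0], 1]
  ]
}}

```text
time: 30.8
tool_pos: [0.5197, -0.1537, 0.14]
tcp_rot: [-0.08, -3.14, -0.0]
wrist_force: [0.1, 0.2, -1.7]
width: 0.41
```

Call:
{"op": "move_arm", "data": {
  "deltas": [
    [[0, 0, 0], [-0.1, -0.33, 0], 1],
    [[0, 0, 0], [-0.2, -0.66, 0], 1],
    [[0, 0, 0], [-0.3, -1, 0], 1]
  ]
}}

```text
time: 31.18
tool_pos: [0.4897, -0.2535, 0.1399]
tcp_rot: [-0.08, -3.14, -0.001]
wrist_force: [0.5, -0.6, -1.9]
width: 0.412
```

Call:
{"op": "move_arm", "data": {
  "deltas": [
    [[0, 0, 0], [-0.09, -0.3, 0], 1],
    [[0, 0, 0], [-0.16, -0.55, 0], 1],
    [[0, 0, 0], [-0.22, -0.8, 0], 1],
    [[0, 0, 0], [-0.26, -0.95, 0], 1],
    [[0, 0, 0], [-0.26, -1, 0], 1],
    [[0, 0, 0], [-0.26, -1, 0], 1],
    [[0, 0, 0], [-0.26, -1, 0], 1]
  ]
}}

```text
time: 32.05
tool_pos: [0.4648, -0.352, 0.1401]
tcp_rot: [-0.079, -3.14, -0.001]
wrist_force: [0.7, -0.1, -1.8]
width: 0.411
```

Run:
```python
from h import *
s,R=pose();ci,im,d=snap("wrist","w13");held(ci,d,s["tool_pos"][2]+.0195+.030)
```

```text
t 32.05 pos [ 464.8 -352.   140.1] yaw(tool y) 87.11 zax [-2.e-04  6.e-04 -1.e+00] w 0.411 F [ 0.7 -0.1 -1.8] q [-0.69  0.14  1.87  0.    1.12 -2.21]
near edge mid [ 427.9 -350.1  189.6] yaw -2.75
 side at x 437.6 y -368.1 yaw -3.33
 side at x 439.4 y -333.0 yaw -2.65
```

Call:
{"op": "move_arm", "data": {
  "deltas": [
    [[0, 0, 0], [0.008, -0.005, -0.15], 1],
    [[0, 0, 0], [0.008, -0.005, -0.35], 1],
    [[0, 0, 0], [0.008, -0.005, -0.53], 1],
    [[0, 0, 0], [0.008, -0.005, -0.65], 1],
    [[0, 0, 0], [0.008, -0.005, -0.7], 1],
    [[0, 0, 0], [0.008, -0.005, -0.73], 1],
    [[0, 0, 0], [0.008, -0.005, -0.745], 1],
    [[0, 0, 0], [0.008, -0.005, -0.745], 1],
    [[0, 0, 0], [0.008, -0.005, -0.745], 1]
  ]
}}

```text
time: 33.22
tool_pos: [0.4658, -0.3536, 0.0662]
tcp_rot: [0.08, 3.14, -0.001]
wrist_force: [-0.4, 0.1, -2.4]
width: 0.417
```

Call:
{"op": "move_arm", "data": {
  "deltas": [
    [[0, 0, 0], [0, 0, -0.008], 1],
    [[0, 0, 0], [0, 0, -0.008], 1],
    [[0, 0, 0], [0, 0, -0.008], -1],
    [[0, 0, 0], [0, 0, -0.008], -1],
    [[0, 0, 0], [0, 0, -0.008], -1],
    [[0, 0, 0], [0, 0, -0.008], -1],
    [[0, 0, 0], [0, 0, -0.008], -1],
    [[0, 0, 0], [0, 0, 0.1], -1],
    [[0, 0, 0], [0, 0, 0.5], -1],
    [[0, 0, 0], [0, 0, 1], -1]
  ]
}}

```text
time: 34.48
tool_pos: [0.4647, -0.3526, 0.1661]
tcp_rot: [-0.08, -3.139, -0.003]
wrist_force: [0.1, -0.3, 0.5]
width: 1.002
```

Call:
{"op": "move_arm", "data": {
  "deltas": [
    [[0, 0, 0], [0, 0, 0.4], -1],
    [[0, 0, 0], [0, 0, 0.4], -1],
    [[0, 0, 0], [0, 0, 0.4], -1]
  ]
}}

```text
time: 34.85
tool_pos: [0.4653, -0.3532, 0.2059]
tcp_rot: [0.08, 3.14, -0.0]
wrist_force: [-0.4, 0.7, -0.5]
width: 1.002
```

Run:
```python
from h import *
pose();ci,im,d=snap("wrist","w14")
find(ci,d,"S",(.464,-.351,.115),.085)
print("tray",*rect(plane(ci,woodpx(im,(200,60,440,400)),.010)))
```

```text
t 34.85 pos [ 465.3 -353.2  205.9] yaw(tool y) 87.07 zax [ 3.e-04 -3.e-04 -1.e+00] w 1.002 F [-0.4  0.7 -0.5] q [-0.69  0.09  1.8  -0.    1.24 -2.21]
S z 0.116 rect [ 465.4 -353.6] [72.  35.7] -3.0 circ [ 465.6 -353.6] 38.4
tray [ 463.7 -351.5] [159.7 100.2] -3.2
```

View pics/w14.png

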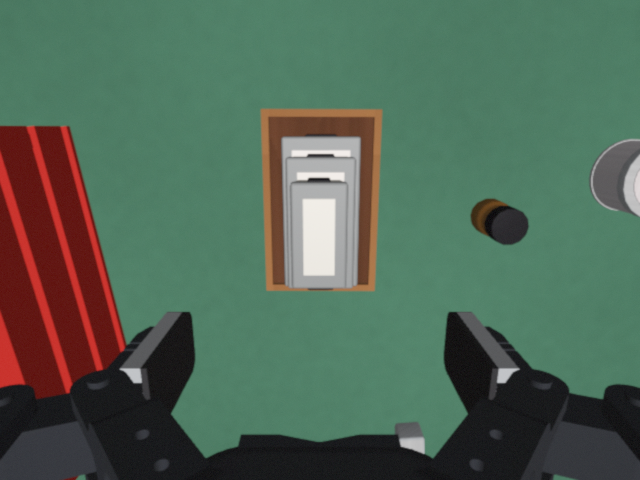

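Small tub is on top at (465.4, −353.6), about 1.3 mm off the medium one. Now the large tin.

Call:
{"op": "move_arm", "data": {
  "deltas": [
    [[0, 0, 0], [-0.02, 0.5, 0], -1],
    [[0, 0, 0], [-0.04, 1, 0], -1]
  ]
}}

```text
time: 35.15
tool_pos: [0.4601, -0.2519, 0.2034]
tcp_rot: [-0.083, -3.137, -0.004]
wrist_force: [-0.4, 0.2, 0.6]
width: 1.0
```

Call:
{"op": "move_arm", "data": {
  "deltas": [
    [[0, 0, 0], [-0.02, 0.5, 0], -1],
    [[0, 0, 0], [-0.04, 1, 0], -1]
  ]
}}

```text
time: 35.4
tool_pos: [0.456, -0.1514, 0.2036]
tcp_rot: [-0.081, -3.137, -0.002]
wrist_force: [1.3, 0.0, 0.9]
width: 1.004
```

Call:
{"op": "move_arm", "data": {
  "deltas": [
    [[0, 0, 0], [-0.02, 0.4, -0.2], -1],
    [[0, 0, 0], [-0.034, 0.69, -0.5], -1],
    [[0, 0, 0], [-0.034, 0.69, -0.6], -1],
    [[0, 0, 0], [-0.034, 0.69, -0.6], -1],
    [[0, 0, 0], [-0.034, 0.69, -0.6], -1]
  ]
}}

```text
time: 36.02
tool_pos: [0.4547, -0.0853, 0.1463]
tcp_rot: [0.082, 3.14, -0.001]
wrist_force: [1.4, 0.1, 0.1]
width: 1.004
```

Run:
```python
from h import *
s,R=pose();ci,im,d=snap("wrist","w15")
find(ci,d,"TL",(.445,-.084,.044))
```

```text
t 36.02 pos [454.7 -85.3 146.3] yaw(tool y) 87.01 zax [ 8.e-04 -5.e-04 -1.e+00] w 1.004 F [1.4 0.1 0.1] q [-0.24 -0.1   2.11 -0.    1.13 -1.76]
TL z 0.0446 rect [452.4 -83.6] [61.2 60.8] -18.3 circ [452.4 -83.7] 30.9
```

Call:
{"op": "move_arm", "data": {
  "deltas": [
    [[0, 0, 0], [-0.017, 0.01, -0.4], -1],
    [[0, 0, 0], [-0.017, 0.01, -0.8], -1],
    [[0, 0, 0], [-0.017, 0.01, -1], -1],
    [[0, 0, 0], [-0.017, 0.01, -1], -1]
  ]
}}

```text
time: 36.58
tool_pos: [0.4514, -0.0838, 0.0448]
tcp_rot: [-0.082, -3.138, -0.001]
wrist_force: [-0.4, 0.5, 0.1]
width: 1.0
```

Call:
{"op": "move_arm", "data": {
  "deltas": [
    [[0, 0, 0], [0, 0, -0.2], -1],
    [[0, 0, 0], [0, 0, -0.4], -1],
    [[0, 0, 0], [0, 0, -0.52], -1],
    [[0, 0, 0], [0, 0, -0.58], -1],
    [[0, 0, 0], [0, 0, -0.62], -1],
    [[0, 0, 0], [0, 0, -0.62], -1]
  ]
}}

```text
time: 37.33
tool_pos: [0.4526, -0.0834, -0.0161]
tcp_rot: [0.08, 3.14, -0.0]
wrist_force: [-0.6, 0.5, -0.4]
width: 0.999
```

Call:
{"op": "move_arm", "data": {
  "deltas": [
    [[0, 0, 0], [0, 0, 0], 1],
    [[0, 0, 0], [0, 0, 0], 1],
    [[0, 0, 0], [0, 0, 0], 1],
    [[0, 0, 0], [0, 0, 0], 1],
    [[0, 0, 0], [0, 0, 0], 1],
    [[0, 0, 0], [0, 0, 0], 1]
  ]
}}

```text
time: 38.08
tool_pos: [0.4529, -0.0835, -0.0156]
tcp_rot: [0.08, 3.14, -0.001]
wrist_force: [-1.2, -1.5, 6.0]
width: 0.715
```

Call:
{"op": "move_arm", "data": {
  "deltas": [
    [[0, 0, 0], [0, 0, 0.15], 1],
    [[0, 0, 0], [0, 0, 0.4], 1],
    [[0, 0, 0], [0, 0, 0.65], 1],
    [[0, 0, 0], [0, 0, 0.85], 1],
    [[0, 0, 0], [0, 0, 1], 1]
  ]
}}

```text
time: 38.7
tool_pos: [0.4522, -0.0832, 0.0847]
tcp_rot: [0.08, 3.14, 0.0]
wrist_force: [0.3, 0.1, -2.5]
width: 0.714
```

Call:
{"op": "move_arm", "data": {
  "deltas": [
    [[0, 0, 0], [0.01, 0.12, 0.2], 1],
    [[0, 0, 0], [0.03, 0.4, 0.4], 1],
    [[0, 0, 0], [0.05, 0.7, 0.6], 1],
    [[0, 0, 0], [0.08, 1, 0.6], 1]
  ]
}}

```text
time: 39.2
tool_pos: [0.4614, 0.0175, 0.1456]
tcp_rot: [0.081, 3.137, 0.0]
wrist_force: [1.4, 0.6, -3.7]
width: 0.714
```

Call:
{"op": "move_arm", "data": {
  "deltas": [
    [[0, 0, 0], [0.03, 0.33, 0], 1],
    [[0, 0, 0], [0.05, 0.66, 0], 1],
    [[0, 0, 0], [0.08, 1, 0], 1]
  ]
}}

```text
time: 39.58
tool_pos: [0.4675, 0.1176, 0.1433]
tcp_rot: [-0.08, -3.139, 0.0]
wrist_force: [0.1, -0.5, -3.4]
width: 0.715
```

Call:
{"op": "move_arm", "data": {
  "deltas": [
    [[0, 0, 0], [0.03, 0.33, 0], 1],
    [[0, 0, 0], [0.05, 0.66, 0], 1],
    [[0, 0, 0], [0.08, 1, 0], 1]
  ]
}}

```text
time: 39.95
tool_pos: [0.4755, 0.2175, 0.1432]
tcp_rot: [-0.08, -3.139, 0.001]
wrist_force: [0.1, -0.4, -3.9]
width: 0.711
```

Call:
{"op": "move_arm", "data": {
  "deltas": [
    [[0, 0, 0], [0.03, 0.33, 0], 1],
    [[0, 0, 0], [0.05, 0.66, 0], 1],
    [[0, 0, 0], [0.09, 0.9, 0], 1],
    [[0, 0, 0], [0.095, 1, 0], 1],
    [[0, 0, 0], [0.095, 1, 0], 1],
    [[0, 0, 0], [0.095, 1, 0], 1]
  ]
}}

```text
time: 40.7
tool_pos: [0.4857, 0.3156, 0.1434]
tcp_rot: [-0.081, -3.14, 0.001]
wrist_force: [-0.4, -0.2, -4.0]
width: 0.714
```

Run:
```python
from h import *
s,R=pose();ci,im,d=snap("wrist","w16");W=world(ci,d)
c=toppix(ci,d,(320,300),0,s["tool_pos"][2]+.0158+.044,.006);print(np.ptp(c,axis=0),len(c))
P=plane(ci,c,s["tool_pos"][2]+.0158+.044)*1000
print("tin circ",cv2.minEnclosingCircle(P[:,:2].astype(np.float32)))
```

```text
t 40.7 pos [485.7 315.6 143.4] yaw(tool y) 87.04 zax [-6.e-04 -9.e-04 -1.e+00] w 0.714 F [-0.4 -0.2 -4. ] q [ 0.53  0.13  1.88 -0.    1.13 -0.99]
[309 181] 914
tin circ ((480.72747802734375, 316.03948974609375), 44.31204605102539)
```

View pics/w16.png

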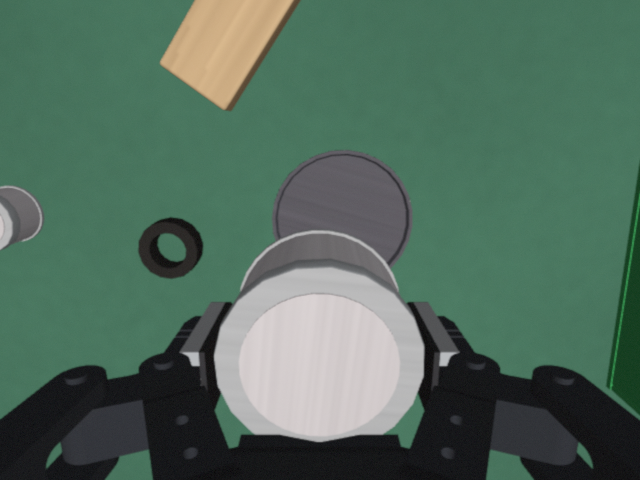

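The tray ring shows at centre about (343,220). The tin lid is centred at about (320,355).

Run:
```python
from h import *
from scipy.optimize import least_squares
def fitc(p,r=None):
    f=lambda q:np.hypot(p[:,0]-q[0],p[:,1]-q[1])-(r or q[2])
    s=least_squares(f,[*p[:,:2].mean(0),r or 50],loss="soft_l1");return np.round(s.x,1),round(float(np.abs(s.fun).mean()),2)
ci,im,d=load("w16");hsv=cv2.cvtColor(im,cv2.COLOR_RGB2HSV)
m=((hsv[...,1]<60)).astype(np.uint8);m[235:]=0;m[:130]=0;m[:,:255]=0;m[:,430:]=0
c=max(cv2.findContours(m,0,1)[0],key=len).reshape(-1,2).astype(float);c=c[(c[:,1]<228)]
P=plane(ci,c,.009)*1000;print("tray",fitc(P),fitc(P,52))
zl=.1432+.0158+.044
g=cv2.cvtColor(im,cv2.COLOR_RGB2GRAY)
W=world(ci,d);mm=(abs(W[...,2]-zl)<.004).astype(np.uint8)
c=max(cv2.findContours(mm,0,1)[0],key=len).reshape(-1,2).astype(float)
s=(c[:,1]<298)&(c[:,0]>225)&(c[:,0]<415);P=plane(ci,c[s],zl)*1000;print("tin",s.sum(),fitc(P),fitc(P,31))
```

```text
tray (array([486.1, 332.6,  51.3]), 0.16) (array([487. , 332.5,  52. ]), 0.3)
tin 181 (array([483.4, 315.9,  29.6]), 0.14) (array([427.1, 319.4,  31. ]), 4.16)
```

Call:
{"op": "move_arm", "data": {
  "deltas": [
    [[0, 0, 0], [0.005, 0.08, -0.1], 1],
    [[0, 0, 0], [0.012, 0.165, -0.3], 1],
    [[0, 0, 0], [0.012, 0.165, -0.55], 1],
    [[0, 0, 0], [0.012, 0.165, -0.8], 1],
    [[0, 0, 0], [0.012, 0.165, -1], 1],
    [[0, 0, 0], [0.012, 0.165, -1], 1]
  ]
}}

```text
time: 41.5
tool_pos: [0.4848, 0.332, 0.0405]
tcp_rot: [-0.08, -3.136, 0.005]
wrist_force: [1.0, 0.2, -3.9]
width: 0.709
```

Call:
{"op": "move_arm", "data": {
  "deltas": [
    [[0, 0, 0], [0, 0, -0.15], 1],
    [[0, 0, 0], [0, 0, -0.3], 1],
    [[0, 0, 0], [0, 0, -0.42], 1],
    [[0, 0, 0], [0, 0, -0.48], 1],
    [[0, 0, 0], [0, 0, -0.52], 1],
    [[0, 0, 0], [0, 0, -0.54], 1],
    [[0, 0, 0], [0, 0, -0.55], 1],
    [[0, 0, 0], [0, 0, -0.55], 1]
  ]
}}

```text
time: 42.5
tool_pos: [0.4873, 0.3333, -0.011]
tcp_rot: [0.08, 3.14, 0.0]
wrist_force: [0.3, 0.5, -3.4]
width: 0.714
```

Call:
{"op": "move_arm", "data": {
  "deltas": [
    [[0, 0, 0], [0, 0, -0.01], 1],
    [[0, 0, 0], [0, 0, -0.01], 1],
    [[0, 0, 0], [0, 0, -0.01], -1],
    [[0, 0, 0], [0, 0, -0.01], -1],
    [[0, 0, 0], [0, 0, -0.01], -1],
    [[0, 0, 0], [0, 0, -0.01], -1],
    [[0, 0, 0], [0, 0, 0.1], -1],
    [[0, 0, 0], [0, 0, 0.5], -1],
    [[0, 0, 0], [0, 0, 1], -1]
  ]
}}

```text
time: 43.62
tool_pos: [0.486, 0.3326, 0.0891]
tcp_rot: [-0.08, -3.138, 0.002]
wrist_force: [0.8, 0.5, -0.4]
width: 1.0
```

Call:
{"op": "move_arm", "data": {
  "deltas": [
    [[0, 0, 0], [0, 0, 0.4], -1],
    [[0, 0, 0], [0, 0, 0.8], -1],
    [[0, 0, 0], [0, 0, 0.8], -1],
    [[0, 0, 0], [0, 0, 0.8], -1]
  ]
}}

```text
time: 44.12
tool_pos: [0.4868, 0.333, 0.1688]
tcp_rot: [0.08, 3.141, 0.0]
wrist_force: [-0.1, -0.7, -0.8]
width: 1.001
```

Run:
```python
from h import *
s,R=pose();ci,im,d=snap("wrist","w17");find(ci,d,"TL",(.486,.332,.048),.004)
hsv=cv2.cvtColor(im,cv2.COLOR_RGB2HSV);m=((hsv[...,1]<60)).astype(np.uint8);m[300:]=0;m[:,:200]=0;m[:,440:]=0
c=max(cv2.findContours(m,0,1)[0],key=len);P=plane(ci,c,.009)*1000;print("tray",cv2.minEnclosingCircle(P[:,:2].astype(np.float32)))
cv2.imwrite("pics/w17.png",im[:,:,::-1])
```

```text
t 44.12 pos [486.8 333.  168.8] yaw(tool y) 87.07 zax [ 1.e-04  0.e+00 -1.e+00] w 1.001 F [-0.1 -0.7 -0.8] q [ 0.56  0.13  1.83 -0.    1.18 -0.96]
TL z 0.0489 rect [487.1 333.2] [61.3 60.6] -1.4 circ [487.2 333.4] 30.9
tray ((485.89788818359375, 332.52227783203125), 51.7979621887207)
```

Large tin is within about 1.5 mm of the tray centre. Now the small tin.

Call:
{"op": "move_arm", "data": {
  "deltas": [
    [[0, 0, 0], [-0.03, -0.5, 0], -1],
    [[0, 0, 0], [-0.07, -1, 0], -1]
  ]
}}

```text
time: 44.42
tool_pos: [0.4785, 0.2319, 0.1664]
tcp_rot: [-0.078, -3.137, 0.003]
wrist_force: [-0.0, -0.3, 0.2]
width: 1.0
```

Call:
{"op": "move_arm", "data": {
  "deltas": [
    [[0, 0, 0], [-0.03, -0.5, 0], -1],
    [[0, 0, 0], [-0.07, -1, 0], -1]
  ]
}}

```text
time: 44.68
tool_pos: [0.4714, 0.1314, 0.1666]
tcp_rot: [-0.079, -3.137, 0.002]
wrist_force: [1.5, -0.3, 0.5]
width: 0.996
```

Call:
{"op": "move_arm", "data": {
  "deltas": [
    [[0, 0, 0], [-0.03, -0.4, -0.2], -1],
    [[0, 0, 0], [-0.03, -0.45, -0.3], -1],
    [[0, 0, 0], [-0.03, -0.45, -0.3], -1],
    [[0, 0, 0], [-0.03, -0.45, -0.3], -1]
  ]
}}

```text
time: 45.18
tool_pos: [0.4702, 0.0892, 0.1386]
tcp_rot: [-0.079, -3.14, -0.001]
wrist_force: [-0.2, -0.9, -0.5]
width: 0.998
```

Run:
```python
from h import *
s,R=pose();ci,im,d=snap("wrist","w18")
find(ci,d,"TS",(.465,.088,.034))
```

```text
t 45.17 pos [470.2  89.2 138.6] yaw(tool y) 87.13 zax [-3.e-04  4.e-04 -1.e+00] w 0.998 F [-0.2 -0.9 -0.5] q [ 0.14 -0.06  2.09  0.    1.11 -1.39]
TS z 0.0348 rect [468.5  88. ] [41.3 40.8] -13.0 circ [468.5  88.1] 21.0
```

Call:
{"op": "move_arm", "data": {
  "deltas": [
    [[0, 0, 0], [-0.014, -0.004, -0.4], -1],
    [[0, 0, 0], [-0.014, -0.004, -0.8], -1],
    [[0, 0, 0], [-0.014, -0.004, -1], -1],
    [[0, 0, 0], [-0.014, -0.004, -1], -1]
  ]
}}

```text
time: 45.72
tool_pos: [0.4673, 0.0885, 0.0374]
tcp_rot: [-0.078, -3.137, 0.001]
wrist_force: [0.3, 0.3, -0.2]
width: 0.999
```

Call:
{"op": "move_arm", "data": {
  "deltas": [
    [[0, 0, 0], [0, 0, -0.2], -1],
    [[0, 0, 0], [0, 0, -0.35], -1],
    [[0, 0, 0], [0, 0, -0.48], -1],
    [[0, 0, 0], [0, 0, -0.53], -1],
    [[0, 0, 0], [0, 0, -0.56], -1],
    [[0, 0, 0], [0, 0, -0.56], -1]
  ]
}}

```text
time: 46.48
tool_pos: [0.4688, 0.0878, -0.0172]
tcp_rot: [0.08, 3.14, -0.0]
wrist_force: [-0.7, 0.9, -0.4]
width: 1.002
```

Call:
{"op": "move_arm", "data": {
  "deltas": [
    [[0, 0, 0], [0, 0, 0], 1],
    [[0, 0, 0], [0, 0, 0], 1],
    [[0, 0, 0], [0, 0, 0], 1],
    [[0, 0, 0], [0, 0, 0], 1],
    [[0, 0, 0], [0, 0, 0], 1],
    [[0, 0, 0], [0, 0, 0], 1],
    [[0, 0, 0], [0, 0, 0], 1]
  ]
}}

```text
time: 47.35
tool_pos: [0.4692, 0.0879, -0.0168]
tcp_rot: [0.08, 3.14, 0.0]
wrist_force: [-0.1, -0.5, 5.4]
width: 0.479
```

Call:
{"op": "move_arm", "data": {
  "deltas": [
    [[0, 0, 0], [0, 0, 0.15], 1],
    [[0, 0, 0], [0, 0, 0.4], 1],
    [[0, 0, 0], [0, 0, 0.65], 1],
    [[0, 0, 0], [0, 0, 0.85], 1],
    [[0, 0, 0], [0, 0, 1], 1]
  ]
}}

```text
time: 47.98
tool_pos: [0.4688, 0.0878, 0.084]
tcp_rot: [0.08, 3.14, 0.0]
wrist_force: [-0.1, 0.5, -0.9]
width: 0.479
```

Call:
{"op": "move_arm", "data": {
  "deltas": [
    [[0, 0, 0], [0.01, 0.12, 0.2], 1],
    [[0, 0, 0], [0.03, 0.4, 0.4], 1],
    [[0, 0, 0], [0.05, 0.7, 0.5], 1],
    [[0, 0, 0], [0.07, 1, 0.5], 1]
  ]
}}

```text
time: 48.48
tool_pos: [0.4762, 0.1888, 0.1341]
tcp_rot: [0.081, 3.139, 0.001]
wrist_force: [-0.1, -0.2, -0.6]
width: 0.479
```

Call:
{"op": "move_arm", "data": {
  "deltas": [
    [[0, 0, 0], [0.03, 0.33, 0], 1],
    [[0, 0, 0], [0.05, 0.66, 0], 1],
    [[0, 0, 0], [0.075, 1, 0], 1]
  ]
}}

```text
time: 48.85
tool_pos: [0.4827, 0.2886, 0.1325]
tcp_rot: [-0.08, -3.14, 0.001]
wrist_force: [0.4, -0.3, -1.0]
width: 0.478
```

Call:
{"op": "move_arm", "data": {
  "deltas": [
    [[0, 0, 0], [0.02, 0.25, 0], 1],
    [[0, 0, 0], [0.04, 0.4, 0], 1],
    [[0, 0, 0], [0.04, 0.453, 0], 1],
    [[0, 0, 0], [0.04, 0.453, 0], 1],
    [[0, 0, 0], [0.04, 0.453, 0], 1],
    [[0, 0, 0], [0.04, 0.453, 0], 1]
  ]
}}

```text
time: 49.6
tool_pos: [0.4872, 0.3324, 0.1327]
tcp_rot: [-0.081, -3.14, 0.0]
wrist_force: [0.9, 0.0, -0.6]
width: 0.474
```

Run:
```python
from h import *
from scipy.optimize import least_squares
s,R=pose();ci,im,d=snap("wrist","w19");W=world(ci,d)
zl=s["tool_pos"][2]+.0168+.034
mm=(abs(W[...,2]-zl)<.004).astype(np.uint8)
c=max(cv2.findContours(mm,0,1)[0],key=len).reshape(-1,2).astype(float)
k=(c[:,1]<c[:,1].min()+35);P=plane(ci,c[k],zl)*1000
for r in (19.8,20.5): print(r,k.sum(),least_squares(lambda q:np.hypot(P[:,0]-q[0],P[:,1]-q[1])-r,[487,333]).x)
```

```text
t 49.6 pos [487.2 332.4 132.7] yaw(tool y) 87.03 zax [-1.e-04 -2.e-04 -1.e+00] w 0.474 F [ 0.9  0.  -0.6] q [ 0.56  0.16  1.87 -0.    1.11 -0.96]
19.8 163 [484.60752215 332.1969713 ]
20.5 163 [485.42073654 332.1588291 ]
```

View pics/w19.png

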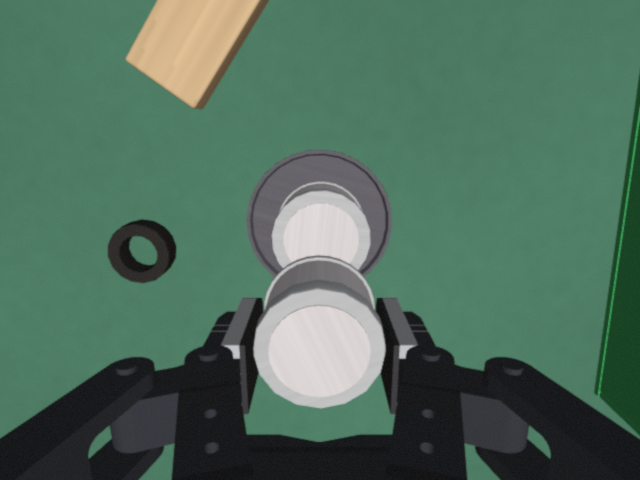

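Small tin upright in grip (centre about (320,345)), with the large tin and tray concentric below it. Lower and release.

Call:
{"op": "move_arm", "data": {
  "deltas": [
    [[0, 0, 0], [0.008, 0.007, -0.1], 1],
    [[0, 0, 0], [0.008, 0.007, -0.3], 1],
    [[0, 0, 0], [0.008, 0.007, -0.55], 1],
    [[0, 0, 0], [0.008, 0.007, -0.75], 1],
    [[0, 0, 0], [0.008, 0.007, -0.87], 1],
    [[0, 0, 0], [0.008, 0.007, -0.95], 1],
    [[0, 0, 0], [0.008, 0.007, -0.98], 1],
    [[0, 0, 0], [0.008, 0.007, -1], 1],
    [[0, 0, 0], [0.008, 0.007, -1], 1],
    [[0, 0, 0], [0.008, 0.007, -1], 1]
  ]
}}

```text
time: 50.9
tool_pos: [0.4884, 0.334, 0.0333]
tcp_rot: [0.08, 3.14, 0.001]
wrist_force: [-0.1, -0.4, -0.7]
width: 0.479
```

Call:
{"op": "move_arm", "data": {
  "deltas": [
    [[0, 0, 0], [0, 0, -0.012], 1],
    [[0, 0, 0], [0, 0, -0.02], 1],
    [[0, 0, 0], [0, 0, -0.02], 1],
    [[0, 0, 0], [0, 0, -0.02], 1]
  ]
}}

```text
time: 51.4
tool_pos: [0.4881, 0.3339, 0.0312]
tcp_rot: [0.08, 3.14, 0.0]
wrist_force: [-2.0, -1.9, 4.5]
width: 0.475
```

Contact made (4.5 N up). Release, rise and check everything.

Call:
{"op": "move_arm", "data": {
  "deltas": [
    [[0, 0, 0], [0, 0, 0], -1],
    [[0, 0, 0], [0, 0, 0], -1],
    [[0, 0, 0], [0, 0, 0], -1],
    [[0, 0, 0], [0, 0, 0], -1],
    [[0, 0, 0], [0, 0, 0], -1],
    [[0, 0, 0], [0, 0, 0.1], -1],
    [[0, 0, 0], [0, 0, 0.5], -1],
    [[0, 0, 0], [0, 0, 1], -1]
  ]
}}

```text
time: 52.4
tool_pos: [0.487, 0.3332, 0.131]
tcp_rot: [-0.08, -3.138, 0.002]
wrist_force: [0.7, -0.3, -0.2]
width: 1.001
```

Call:
{"op": "move_arm", "data": {
  "deltas": [
    [[0, 0, 0], [0, 0, 0.4], -1],
    [[0, 0, 0], [0, 0, 0.7], -1],
    [[0, 0, 0], [0, 0, 0.7], -1],
    [[0, 0, 0], [0, 0, 0.7], -1]
  ]
}}

```text
time: 52.9
tool_pos: [0.4875, 0.3335, 0.2002]
tcp_rot: [-0.08, -3.14, 0.001]
wrist_force: [0.1, -0.2, -0.2]
width: 1.0
```

Run:
```python
from h import *
s,R=pose();ci,im,d=snap("wrist","w20");find(ci,d,"TS",(.486,.332,.082),.048)
ct,it,dt=snap("top","t20");cs,is_,ds=snap("side","s20")
find(ct,dt,"S",(.4645,-.353,.115),.085)
f=np.load("pics/top0.npz");d0=cv2.absdiff(f["im"],it).max(2)[:, :]
for k,p in dict(jar=(.482,-.203,.05),tape=(.485,.20,.018),wrench=(.745,.0,.005)).items():
    u,v=project(ct,p).astype(int);print(k,u,v,"diff px>40:",(d0[v-20:v+20,u-45:u+45]>40).sum())
cv2.imwrite("pics/fin.png",cv2.resize(np.hstack([it,is_])[:,:,::-1],(800,300),interpolation=cv2.INTER_AREA))
```

```text
t 52.9 pos [487.5 333.5 200.2] yaw(tool y) 87.07 zax [-5.e-04 -3.e-04 -1.e+00] w 1.0 F [ 0.1 -0.2 -0.2] q [ 0.56  0.11  1.8  -0.    1.24 -0.96]
TS z 0.0828 rect [487.8 333.8] [41.  40.8] -35.1 circ [487.8 333.9] 21.0
S z 0.1171 rect [ 465.3 -354.2] [72.9 36.6] -3.1 circ [ 465.2 -355.3] 38.1
jar 443 311 diff px>40: 0
tape 212 300 diff px>40: 0
wrench 330 170 diff px>40: 0
```

View pics/fin.png

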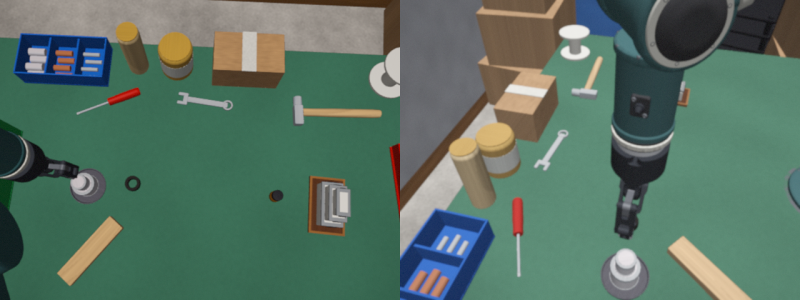

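Both stacks stand, the bystanders are unmoved and the robot touches nothing. Handing in.

```bash
python3 -c "
from workcell import order;print(order.finish_job())"
```

```text
the job is handed in; nothing more can be done
None
```

The job is done and handed in at 52.9 s robot time. The three tubs are stacked large, medium, small in the wooden tray, and the small tin is on the large one in the round tray.

**Last checks**
- **Tubs:** in the wrist views each tub is within about 1.3 mm of the piece below, and the large one is within about 1 mm of the tray centre. The top tub is therefore about 2.7 mm from the tray centre. All tubs are within about 0.3° of the tray's direction.
- **Tins:** the large tin is about 1.4 mm from the tray centre and the small tin about 0.9 mm from the large one. Both stack tops are at the expected heights, and the grippers were clear.
- **Bystanders:** the jar, tape and wrench showed no change in the top picture.

**What went wrong or disagreed**
- **Missed grasp:** the first attempt on the medium tub closed over its lid with about 6 N on it. The fingers really end about 28–37 mm behind the reported TCP, not at it. The tub stayed upright and in place, and gripping lower worked. I then gripped all later pieces lower.
- **Large tub grip:** I picked it up before finding this, so it was held only near its lid edge, but it was placed correctly.
- **Camera disagreement:** the fixed cameras differed from the wrist camera by up to about 5 mm, so I placed by the wrist camera. I did no full final check of the tub stack with the wrist camera after placing the tins. The top camera then put the small tub 0.6 mm from its earlier position.

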